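Nest the mixing cups and stow the filler tin

ROBOT

A 7-joint arm with a two-finger parallel gripper is mounted at the origin on a cart in front of the work surface, level with it; the furniture and walls round the work are solid. World frame = base frame: x ahead of the robot, y to its left, z up, the work surface at z = 0. Lengths are in m, angles in rad, forces in N, time in s.
With the tool pointing down it reaches from about 0.425 to 0.875 m from the base axis. Payload 8.4 kg.
Tool frame: the origin (TCP) lies midway between the tips of the shut fingers; the grasp point (between the pads) lies 19 mm behind it; z points along the fingers, y is the line along which they close (so a half turn about z gives the same grasp; the last joint's range is limited). The gripper opens to 87 mm and grips with 3 to 60 N. Pads are 19 mm wide; open, the fingers measure 117 mm over their backs; the gripper's body (75 mm by 190 mm) begins 51 mm behind the grasp point.
Start: joints at [-1.281, 0.333, 0.04, 1.465, -0.013, 1.343, -0.059], TCP at [0.246, 0.601, 0.191] pointing down, gripper open.
Joint ranges: [-2.58, 2.58], [-0.38, 2.09], [-1.3, 1.39], [0.25, 2.4], [-1.5, 4.64], [0.08, 2.09], [-2.65, 2.65]. Speed limits (rad/s): [2.22, 2.22, 2.79, 2.79, 3.14, 3.14, 3.14].

INTERFACE

Orientations are given as a unit quaternion [w, x, y, z].
In Python, from cell import arm gives the robot as it stands.
- The arm moves only by the tool servo_tool, never from a script. Its arguments are lists of equal length, an entry for each row: "delta_pos": the shift along the world's x, y, z scaled (see below), a list of three; "yaw": the turn about the world's z scaled (see below); "grip": the gripper's target within -1 to 1 (shut at 1, half-way at 0, fully open at -1). In form: {"delta_pos": [[x, y, z], ...], "yaw": [yaw, ...], "grip": [grip, ...]}. A call has exactly 10 rows; each row shifts and turns the commanded pose from where the row before left it; what a row does not reach is not made up. The controller multiplies each number of a shift by 0.025 m and each number of a turn by 6 degrees. A row lasts 1/12 s, in which the tool goes at most 41.7 mm and 7.16 degrees, less where a joint would pass 70% of its speed; a pose out of reach is approached as far as the arm can. A call with a number of a shift or a turn outside -1 to 1 is refused whole. A call with a gripper value outside its range is refused whole. The fingers move at their own pace and stop on an object; the grip force is fixed at half the most. Time passes only in rows, so rows that do not move let the fingers close, or fill a call up. It gives the time, the measured TCP pose, the force, the opening and the grip force at its end, in the units of the state.
- arm.state(): the state, without advancing time (a new reading comes with each control period).
- arm.camera(name): name is "scene" or "top"; returns a dict with "image" (480x640x3 uint8, red, green, blue), "camera_matrix" (3x3 intrinsics, pixels), "extrinsics" (4x4, takes a point from camera to world coordinates). Camera axes: x right, y down, z forward; pixel columns grow to the right and rows downward; lengths in m; the calibration is good to about 2 mm. A picture is of the moment at which its call begins. There is no depth.
- arm.sign_off(): hands the job in; it is judged then, once.
Trained networks look in a picture, given as the dict that the camera call returned (one of the last four; its "shot" number tells which), for a name from the list of things; names that differ only in an ending like _2 or _b are one class to them, and where a whole thing is asked for, a point or a joint stands for the part that bears it (a point fixed in the world has none). Each returns a list of dicts, best first, with "conf" (0 to 1); they miss things now and then, are a little off and sometimes report something else, mostly with a low value. They report only what shows in the picture. A call takes as long as a camera call.
- arm.outline_of(query, picture): "mask" (480x640 bool, what is visible of it) and "bbox" ([left, top, right, bottom] in pixels, round what is visible of it).
- arm.spot_point(query, picture): "position" ([column, row] in pixels: a listed point, or the origin of a listed thing).
The state is a dict: "clock": time; "joints": joint angles; "joint_vel": joint speeds; "effort": joint torques, N m; "eef_pos": TCP position; "ee_rot": TCP orientation; "force": force on the tool from outside, world axes, zero at the start; "moment": the same for the moment, N m; "gripper_width": finger opening in m; "grip_force": force on a finger pad.
Only numpy, scipy, OpenCV 4.12 (cv2) and the standard library are available. Lean on these libraries where they do the work, as an engineer would, in place of code of your own. Each camera call takes 0.05 s, during which the arm holds its last target. There are 200 camera calls.

TASK

Tidy the filler mixing kit: lift the case's lid until it rests back on its stop, and nest every cup, both those in the case and those standing about the bench, into a single upright stack on the low round stand, each cup fully home in the one below. Stand the tin of filler upright in the emptied case, then lower the lid until it is shut, and leave the other things on the bench where they are.

Things in the scene. Friction and masses are not known exactly. Their poses are not given: they have to be found in the camera images.
- cup_a_mid (a point): aluminium mixing cup (all alike), open top, 84 mm high, 0.16 kg: conical body, 42 mm across the foot, 56 mm at the shoulder; top 32 mm is a collar 68 mm across, 62 inside. Nested, its shoulder rests on the lower cup's rim, 32 mm higher per cup. Point: on the axis, 42 mm above the foot; z to the mouth. Starts upright in the case, end nearer the robot; always present
- cup_b_mid (a point): aluminium mixing cup (all alike), open top, 84 mm high, 0.16 kg: conical body, 42 mm across the foot, 56 mm at the shoulder; top 32 mm is a collar 68 mm across, 62 inside. Nested, its shoulder rests on the lower cup's rim, 32 mm higher per cup. Point: on the axis, 42 mm above the foot; z to the mouth. Starts upright in the case, end farther from the robot; may be absent
- cup_c_mid (a point): aluminium mixing cup (all alike), open top, 84 mm high, 0.16 kg: conical body, 42 mm across the foot, 56 mm at the shoulder; top 32 mm is a collar 68 mm across, 62 inside. Nested, its shoulder rests on the lower cup's rim, 32 mm higher per cup. Point: on the axis, 42 mm above the foot; z to the mouth. Starts upright on the bench; may be absent
- cup_d_mid (a point): aluminium mixing cup (all alike), open top, 84 mm high, 0.16 kg: conical body, 42 mm across the foot, 56 mm at the shoulder; top 32 mm is a collar 68 mm across, 62 inside. Nested, its shoulder rests on the lower cup's rim, 32 mm higher per cup. Point: on the axis, 42 mm above the foot; z to the mouth. Starts upright on the bench; may be absent
- cup_e_mid (a point): aluminium mixing cup (all alike), open top, 84 mm high, 0.16 kg: conical body, 42 mm across the foot, 56 mm at the shoulder; top 32 mm is a collar 68 mm across, 62 inside. Nested, its shoulder rests on the lower cup's rim, 32 mm higher per cup. Point: on the axis, 42 mm above the foot; z to the mouth. Starts upright on the bench; may be absent
- cup_a: the same cup by its foot: origin at the centre of the underside of the foot, z towards the mouth
- cup_b: the same cup by its foot: origin at the centre of the underside of the foot, z towards the mouth
- cup_c: the same cup by its foot: origin at the centre of the underside of the foot, z towards the mouth
- cup_d: the same cup by its foot: origin at the centre of the underside of the foot, z towards the mouth
- cup_e: the same cup by its foot: origin at the centre of the underside of the foot, z towards the mouth
- stand: low round stand for the stack, 94 mm across, fixed to the bench: a black rubber disc with its flat top 7.5 mm above the bench, inside a dark ring 76 mm across inside, 12 mm high. Origin on the bench at its centre, z up
- case: grey storage case, fixed to the bench, 150 mm (x, front to back) by 300 mm (y, along) by 98 mm high without its lid; walls and floor 6 mm. Origin at the centre of its underside, x away from its front (the side with the steel hasp) towards the hinge (roughly to the left, world +y), y along it, roughly towards the robot
- case_lid (a joint): hinge of the case's lid, rad: 0 shut, 1.85 fully open, resting on its stop leaning back past upright; released below about 1.5 it falls shut, above that it falls back on to its stop
- case_lid_handle (a point): middle of the head of the lid's black round knob: head 28 mm across, 27 to 43 mm off the lid (this point 35 mm), 120 mm from the hinge line, half-way along; z along the knob's axis, away from the lid. The lid is 150 x 300 x 8 mm, 0.3 kg; open, the knob is on its back side
- case_lid_hinge (a point): middle of the hinge line, along the upper back edge of the case, at the lid's underside (the knob point is 43 mm above it with the lid shut); y along the line; turns with the lid
- filler_tin_mid (a point): closed round tin of filler with a striped label, 64 mm across, 78 mm high, 0.36 kg, standing upright on the bench; point on its axis half-way up (39 mm), z up
- offcut_3: bystander: short pine offcut, 45 x 70 x 45 mm; origin under its centre
- small_carton: bystander: small yellow carton, 60 x 78 x 40 mm; origin under its centre
- sanding_block: bystander: orange sanding block, 64 x 112 x 33 mm; origin under its centre
- offcut_1: bystander: longer pine offcut, 45 x 90 x 35 mm, far back; origin under its centre. Above it, bins hang on the wall from x = 0.70 m on, from 0.25 m above the bench up: keep the wrist clear of them
- wood_glue: bystander: glue bottle, 56 mm across, 173 mm high, upright; origin under its centre

How it is judged:
On the way:
1. the lid is open and rests on its stop (value of joint case_lid above 1.78 rad and velocity of joint case_lid below 0.3 rad/s), for 0.3 s.
At the end, for the whole second after the job is handed in: all cups present are nested in one stack at rest on the stand: each upright (0.1 rad), within 20 mm of its centre and 5 mm of a fully home height (stand top plus 0, 32, 64, 96 or 128 mm); the filler tin stands upright (0.15 rad) on the case floor; the lid is shut (below 0.06 rad) (horizontal distance between each of cup_a_mid, cup_b_mid, cup_c_mid, cup_d_mid, cup_e_mid and stand below 0.02 m and angle between each of cup_a_mid, cup_b_mid, cup_c_mid, cup_d_mid, cup_e_mid's own z axis and vertical below 0.1 rad and (z of cup_a_mid in the frame of stand between 0.0445 and 0.0545 m or z of cup_a_mid in the frame of stand between 0.0765 and 0.0865 m or z of cup_a_mid in the frame of stand between 0.1085 and 0.1185 m or z of cup_a_mid in the frame of stand between 0.1405 and 0.1505 m or z of cup_a_mid in the frame of stand between 0.1725 and 0.1825 m) and linear speed of each of cup_a, cup_b, cup_c, cup_d, cup_e below 0.02 m/s and (z of cup_b_mid in the frame of stand between 0.0445 and 0.0545 m or z of cup_b_mid in the frame of stand between 0.0765 and 0.0865 m or z of cup_b_mid in the frame of stand between 0.1085 and 0.1185 m or z of cup_b_mid in the frame of stand between 0.1405 and 0.1505 m or z of cup_b_mid in the frame of stand between 0.1725 and 0.1825 m) and (z of cup_c_mid in the frame of stand between 0.0445 and 0.0545 m or z of cup_c_mid in the frame of stand between 0.0765 and 0.0865 m or z of cup_c_mid in the frame of stand between 0.1085 and 0.1185 m or z of cup_c_mid in the frame of stand between 0.1405 and 0.1505 m or z of cup_c_mid in the frame of stand between 0.1725 and 0.1825 m) and (z of cup_d_mid in the frame of stand between 0.0445 and 0.0545 m or z of cup_d_mid in the frame of stand between 0.0765 and 0.0865 m or z of cup_d_mid in the frame of stand between 0.1085 and 0.1185 m or z of cup_d_mid in the frame of stand between 0.1405 and 0.1505 m or z of cup_d_mid in the frame of stand between 0.1725 and 0.1825 m) and (z of cup_e_mid in the frame of stand between 0.0445 and 0.0545 m or z of cup_e_mid in the frame of stand between 0.0765 and 0.0865 m or z of cup_e_mid in the frame of stand between 0.1085 and 0.1185 m or z of cup_e_mid in the frame of stand between 0.1405 and 0.1505 m or z of cup_e_mid in the frame of stand between 0.1725 and 0.1825 m) and x of filler_tin_mid in the frame of case between -0.05 and 0.05 m and y of filler_tin_mid in the frame of case between -0.125 and 0.125 m and z of filler_tin_mid in the frame of case between 0.035 and 0.055 m and angle between filler_tin_mid's own z axis and vertical below 0.15 rad and value of joint case_lid below 0.06 rad); the robot touches nothing.
It fails at once if offcut_3 is shifted by more than 60 mm (distance of offcut_3 from where it was at the start of the episode above 0.06 m).
It fails at once if small_carton is shifted by more than 60 mm (distance of small_carton from where it was at the start of the episode above 0.06 m).
It fails at once if sanding_block is shifted by more than 60 mm (distance of sanding_block from where it was at the start of the episode above 0.06 m).
It fails at once if offcut_1 is shifted by more than 60 mm (distance of offcut_1 from where it was at the start of the episode above 0.06 m).
It fails at once if wood_glue is shifted by more than 60 mm (distance of wood_glue from where it was at the start of the episode above 0.06 m).
Of cup_b, cup_c, cup_d, cup_e only 3 to 4 are there at a start; the rules pass over those that are not, and their reading is None.
At some moment in a run one of filler_tin may be knocked a few centimetres aside while the robot is not near it.
It also fails if it takes over 210 s, if anything falls off the work surface, if the arm or the gripper's body presses on something with over 40 N, if the wrist force passes 120 N, or if a joint passes its speed limit or range.

## Working session

There is one attempt and no reset: what is moved stays moved. The work goes in short steps, Python scripts to look and compute and a tool call to move; the robot and the scene stay as the last step left them, time stands still between calls to the robot, and variables do not carry over. Pictures are saved under pics/ and viewed, at most 14 in all, crops included, and the job is handed in when it is done.

Besides the shell and the picture viewer there is one more tool, called after ">>>" as a command line: name --pt "numbers of a row" for each row, then --argument value for the rest. servo_tool: Moves the arm, as the interface text tells. Shifts and turns lie within -1 to 1; 1 stands for 0.025 m of shift or 6 degrees of turn. Its arguments: {"type":"object","properties":{"delta_pos":{"type":"array"},"yaw":{"type":"array"},"grip":{"type":"array"}},"required":["delta_pos","yaw","grip"]}

```bash
mkdir -p pics; ls
cat > h.py <<'E'
import numpy as np, cv2
from cell import arm
def save(p,n): cv2.imwrite(f'pics/{n}.png', cv2.cvtColor(p['image'],cv2.COLOR_RGB2BGR))
def ray(p,uv):
    E=np.array(p['extrinsics']);K=np.array(p['camera_matrix'])
    d=E[:3,:3]@np.linalg.solve(K,[uv[0],uv[1],1.]);return E[:3,3],d
def at_z(p,uv,z):
    o,d=ray(p,uv);return o+d*(z-o[2])/d[2]
def proj(p,X):
    E=np.array(p['extrinsics']);K=np.array(p['camera_matrix'])
    c=E[:3,:3].T@(np.array(X)-E[:3,3]);q=K@c;return q[:2]/q[2]
def st():
    s=arm.state();print({k:np.round(s[k],3).tolist() for k in('clock','eef_pos','ee_rot','force','gripper_width','grip_force','joints')})
E
python3 - <<'E'
from h import *
st()
ps={n:arm.camera(n) for n in('scene','top')}
for n,p in ps.items():
    save(p,n+'0');print(n,np.round(p['extrinsics'],3).tolist(),np.round(p['camera_matrix'],1).tolist())
Z=dict(cup_c_mid=.042,stand=0,case=0,case_lid_handle=.141,case_lid_hinge=.098,filler_tin_mid=.039,offcut_3=0,small_carton=0,sanding_block=0,offcut_1=0,wood_glue=0)
for q,z in Z.items():
    for n,p in ps.items():
        for r in arm.spot_point(q,p)[:5]:
            if r['conf']>.2: print(q,n,round(r['conf'],2),np.round(r['position']),np.round(at_z(p,r['position'],z),3))
E
```

```text
pics
{'clock': 0.0, 'eef_pos': [0.246, 0.601, 0.19], 'ee_rot': [-0.0, 0.193, 0.981, -0.001], 'force': [-0.021, 0.725, -0.291], 'gripper_width': 0.087, 'grip_force': 0.0, 'joints': [-1.281, 0.334, 0.04, 1.466, -0.013, 1.343, -0.059]}
scene [[0.576, -0.373, 0.728, -0.43], [-0.817, -0.238, 0.524, -0.704], [-0.022, -0.897, -0.442, 0.746], [0.0, 0.0, 0.0, 1.0]] [[550.9, 0.0, 318.8], [0.0, 550.9, 237.4], [0.0, 0.0, 1.0]]
top [[0.025, -0.987, 0.159, 0.398], [-1.0, -0.021, 0.022, 0.022], [-0.018, -0.16, -0.987, 1.33], [0.0, 0.0, 0.0, 1.0]] [[437.6, 0.0, 321.5], [0.0, 437.6, 241.6], [0.0, 0.0, 1.0]]
cup_c_mid scene 0.89 [391. 290.] [ 0.589 -0.18   0.042]
stand top 0.78 [364. 293.] [ 0.459 -0.081  0.   ]
stand top 0.42 [270. 286.] [0.472 0.204 0.   ]
case scene 0.73 [449. 314.] [ 0.629 -0.316  0.   ]
case scene 0.71 [285. 305.] [0.444 0.034 0.   ]
case scene 0.56 [232. 275.] [0.485 0.248 0.   ]
case top 0.92 [264. 284.] [0.477 0.221 0.   ]
case_lid_handle scene 0.69 [243. 237.] [0.467 0.175 0.141]
case_lid_handle scene 0.55 [222. 231.] [0.46  0.244 0.141]
case_lid_handle top 0.68 [366. 228.] [
[... 714 characters left out ...]
_3 top 0.62 [395. 201.] [ 0.745 -0.175  0.   ]
small_carton scene 0.7 [283. 303.] [0.452 0.046 0.   ]
small_carton top 0.89 [323. 301.] [0.432 0.041 0.   ]
sanding_block scene 0.67 [222. 233.] [ 0.662  0.458 -0.   ]
sanding_block top 0.75 [197. 225.] [0.656 0.439 0.   ]
sanding_block top 0.67 [367. 229.] [ 0.654 -0.087  0.   ]
offcut_1 scene 0.96 [415. 272.] [ 0.765 -0.16   0.   ]
offcut_1 scene 0.88 [377. 285.] [ 0.65  -0.107  0.   ]
offcut_1 scene 0.3 [232. 277.] [0.476 0.24  0.   ]
offcut_1 top 0.94 [370. 229.] [ 0.655 -0.096  0.   ]
offcut_1 top 0.62 [395. 201.] [ 0.745 -0.175  0.   ]
wood_glue top 0.98 [444. 216.] [ 0.7   -0.326  0.   ]
wood_glue top 0.35 [260. 286.] [0.47  0.233 0.   ]
```

View pics/scene0.png

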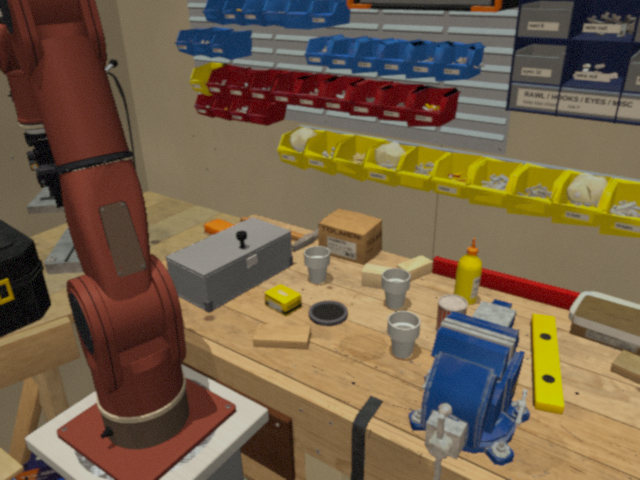

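View pics/top0.png

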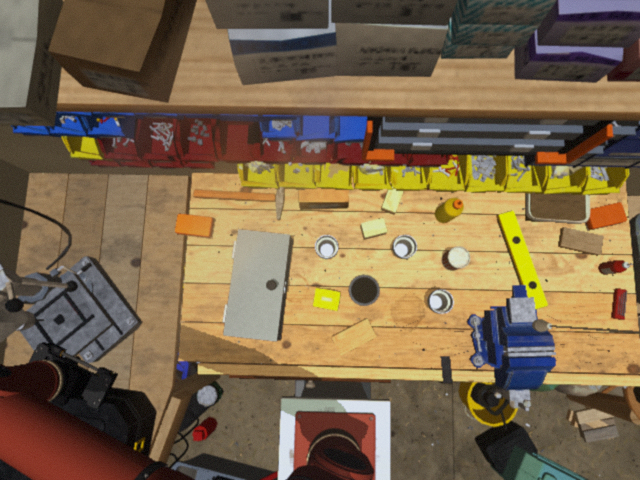

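The scene view shows three bench cups at about (317,263), (396,288) and (404,332), the tin at (452,308) and the stand at (328,313). The top view shows the same things, with the shut lid centred at (258,285) and its knob at (271,284). I'll refine the positions by fitting models to the outlines in both views.

```bash
cat >> h.py <<'E'
from scipy.optimize import least_squares
T=np.linspace(0,2*np.pi,48,endpoint=False)
PROF=dict(cup=[(.021,0),(.028,.052),(.034,.052),(.034,.084)],filler_tin=[(.032,0),(.032,.078)],stand=[(.047,0),(.047,.012)],wood_glue=[(.028,0),(.028,.1)])
def bb(p,prof,x,y,z0=0):
    q=np.array([proj(p,[x+r*np.cos(t),y+r*np.sin(t),z0+z]) for r,z in prof for t in T])
    return np.r_[q.min(0),q.max(0)]
def fit(obs,prof,x0,z0=0):   # obs: list of (picture,bbox)
    f=lambda v:np.concatenate([bb(p,prof,*v,z0)-np.array(b) for p,b in obs])
    r=least_squares(f,x0,loss='soft_l1');return r.x,np.sqrt((f(r.x)**2).mean())
def find(q,prof,p,z0=0,conf=.3):
    out=[]
    for r in arm.outline_of(q,p):
        if r['conf']<conf: continue
        b=np.array(r['bbox'],float);b[2:]+=0
        v,e=fit([(p,b)],prof,at_z(p,[(b[0]+b[2])/2,(b[1]+b[3])/2],z0+.04)[:2],z0);out.append((r['conf'],v,e,b,r['mask']))
    return out
E
python3 - <<'E'
from h import *
ps={n:arm.camera(n) for n in('scene','top')}
for q,k in(('cup_c','cup'),('filler_tin','filler_tin'),('stand','stand')):
    for n,p in ps.items():
        for c,v,e,b,m in find(q,PROF[k],p): print(q,n,round(c,2),v.round(3),'err',round(e,2),b,m.sum())
p=ps['top']
for q,z in(('case_lid_handle',.106),('small_carton',.04),('offcut_3',.045),('sanding_block',.033)):
    for r in arm.outline_of(q,p):
        if r['conf']>.3:
            c=cv2.boxPoints(cv2.minAreaRect(np.argwhere(r['mask'])[:,::-1].astype(np.float32)))
            print(q,round(r['conf'],2),[at_z(p,k,z)[:2].round(3).tolist() for k in c])
for n,p in ps.items():
  for r in arm.spot_point('case_lid_handle',p)[:3]: print('knob',n,r)
E
```

```text
cup_c scene 0.9 [0.587 0.03 ] err 2.44 [304.4 242.3 333.5 286.2] 833
cup_c scene 0.8 [ 0.593 -0.191] err 0.58 [382.1 267.5 410.7 310.7] 984
cup_c scene 0.68 [ 0.435 -0.29 ] err 0.43 [385.  311.5 419.9 359.6] 1203
cup_c top 0.96 [0.585 0.036] err 0.47 [314.7 234.3 337.1 259.5] 430
cup_c top 0.87 [ 0.439 -0.292] err 1.17 [426.7 286.3 453.5 314. ] 501Traceback (most recent call last):
  File "<stdin>", line 5, in <module>
  File "h.py", line 25, in find
    for r in arm.outline_of(q,p):
             ~~~~~~~~~~~~~~^^^^^
ValueError: it knows: case, case_lid, case_lid_handle, case_lid_hinge, cup, cup_a_mid, cup_b_mid, cup_c_mid, cup_d_mid, cup_e_mid, filler_tin_mid, offcut, sanding_block, small_carton, stand, wood_glue
```

Run:
```python
from h import *
ps={n:arm.camera(n) for n in('scene','top')}
for q,k in(('cup','cup'),('filler_tin_mid','filler_tin'),('stand','stand'),('wood_glue','wood_glue')):
    for n,p in ps.items():
        for c,v,e,b,m in find(q,PROF[k],p): print(q,n,round(c,2),v.round(3),'err',round(e,2),b,m.sum())
p=ps['top']
for q,z in(('case_lid',.106),('small_carton',.04),('offcut',.045)):
    for r in arm.outline_of(q,p):
        if r['conf']>.3:
            c=cv2.boxPoints(cv2.minAreaRect(np.argwhere(r['mask'])[:,::-1].astype(np.float32)))
            print(q,round(r['conf'],2),[at_z(p,k,z)[:2].round(3).tolist() for k in c])
# knob head: dark blob on the lid
for n,(u0,v0,u1,v1) in(('top',(262,272,282,296)),('scene',(232,226,252,246))):
    g=ps[n]['image'][v0:v1,u0:u1].max(2);m=np.argwhere(g<70)
    print('knob',n,m.mean(0)[::-1]+[u0,v0],len(m),at_z(ps[n],m.mean(0)[::-1]+[u0,v0],.141).round(3))
```

```text
cup scene 0.84 [ 0.434 -0.294] err 1.34 [386.6 314.2 422.2 359.2] 1179
cup scene 0.75 [0.593 0.032] err 0.42 [305.7 245.3 333.2 283.9] 776
cup scene 0.74 [ 0.592 -0.192] err 0.48 [381.  268.3 411.6 310.5] 942
cup top 0.91 [ 0.441 -0.289] err 1.42 [425.4 285.4 452.6 313.8] 495
cup top 0.64 [ 0.592 -0.192] err 0.7 [392.8 233.4 416.6 259.4] 484
cup top 0.63 [0.581 0.034] err 0.53 [314.  236.2 339.1 260.6] 426
filler_tin_mid scene 0.58 [ 0.593 -0.332] err 2.49 [434.3 291.7 467.9 329.8] 548
filler_tin_mid top 0.78 [ 0.56  -0.349] err 0.8 [442.2 248.1 471.  270.6] 540
stand scene 0.59 [ 0.469 -0.079] err 0.49 [308.1 299.3 348.6 326.9] 866
stand top 0.86 [ 0.469 -0.088] err 0.59 [351.7 273.4 381.7 305.1] 778
stand top 0.73 [0.597 0.034] err 3.85 [315.8 234.5 338.1 258.8] 458
wood_glue scene 0.81 [ 0.715 -0.326] err 9.07 [454.7 239.9 484.  306.6] 1125
wood_glue top 0.86 [ 0.699 -0.331] err 0.97 [436.6 200.7 464.4 223.9] 536
case_lid 0.75 [[0.329, 0.312], [0.631, 0.295], [0.617, 0.14], [0.316, 0.162]]
small_carton 0.84 [[0.412, 0.075], [0.472, 0.067], [0.461, -0.01], [0.401, -0.001]]
offcut 0.74 [[0.708, -0.125], [0.777, -0.151], [0.762, -0.19], [0.693, -0.165]]
offcut 0.72 [[0.665, -0.06], [0.685, -0.133], [0.634, -0.146], [0.614, -0.073]]
knob top [271. 285.] 2 [0.467 0.182 0.141]
knob scene [241.29032258 237.02150538] 93 [0.463 0.179 0.141]
```

>>> servo_tool --pt "0.442 -0.84 0.24" --pt "0.442 -0.84 0.24" --pt "0.442 -0.84 0.24" --pt "0.442 -0.84 0.24" --pt "0.442 -0.84 0.24" --pt "0.442 -0.84 0.24" --pt "0.442 -0.84 0.24" --pt "0.442 -0.84 0.24" --pt "0.442 -0.84 0.24" --pt "0.442 -0.84 0.24" --yaw '[-0.595,-0.595,-0.595,-0.595,-0.595,-0.595,-0.595,-0.595,-0.595,-0.595]' --grip '[-1,-1,-1,-1,-1,-1,-1,-1,-1,-1]'

```text
clock: 2.88
eef_pos: [0.3574, 0.3903, 0.2515]
ee_rot: [-0.0, 0.486, 0.874, 0.0]
force: [0.4, -0.1, 0.2]
gripper_width: 0.087
grip_force: 0.0
```

>>> servo_tool --pt "0.442 -0.84 0" --pt "0.442 -0.84 0" --pt "0.442 -0.84 0" --pt "0.442 -0.84 0" --pt "0.442 -0.84 0" --pt "0.442 -0.84 0" --pt "0.442 -0.84 0" --pt "0.442 -0.84 0" --pt "0.442 -0.84 0" --pt "0.442 -0.84 0" --yaw '[-0.595,-0.595,-0.595,-0.595,-0.595,-0.595,-0.595,-0.595,-0.595,-0.595]' --grip '[-1,-1,-1,-1,-1,-1,-1,-1,-1,-1]'

```text
clock: 3.72
eef_pos: [0.4685, 0.1793, 0.2511]
ee_rot: [0.0, 0.732, 0.682, 0.0]
force: [1.2, 1.1, 0.6]
gripper_width: 0.0871
grip_force: 0.0
```

>>> servo_tool --pt "0 0 -0.5" --pt "0 0 -0.5" --pt "0 0 -0.5" --pt "0 0 -0.5" --pt "0 0 0" --pt "0 0 0" --pt "0 0 0" --pt "0 0 0" --pt "0 0 0" --pt "0 0 0" --yaw '[0,0,0,0,0,0,0,0,0,0]' --grip '[-1,-1,-1,-1,-1,-1,-1,-1,-1,-1]'

```text
clock: 4.55
eef_pos: [0.4677, 0.1816, 0.2016]
ee_rot: [0.0, 0.729, 0.684, 0.0]
force: [-0.8, 0.3, 0.2]
gripper_width: 0.087
grip_force: 0.0
```

Run:
```python
from h import *
st()
p=arm.camera('scene');save(p,'k1')
q=arm.camera('top')
c=np.hstack([cv2.resize(x[a:a+120,b:b+120],(400,400)) for x,a,b in((p['image'],160,180),(q['image'],225,210))])
cv2.imwrite('pics/k1c.png',c[:,:,::-1])
for n in (p,q):
  for r in arm.spot_point('case_lid_handle',n)[:3]: print(r['conf'],r['position'],at_z(n,r['position'],.141))
```

```text
{'clock': 4.55, 'eef_pos': [0.468, 0.182, 0.202], 'ee_rot': [0.0, 0.729, 0.684, 0.0], 'force': [-0.779, 0.254, 0.236], 'gripper_width': 0.087, 'grip_force': 0.0, 'joints': [-0.889, 0.01, 0.437, 1.822, -0.004, 1.31, -0.515]}
0.6 [242.6, 233.0] [0.48230344 0.19171891 0.141     ]
0.8 [268.7, 283.5] [0.47085442 0.18845945 0.141     ]
```

View pics/k1c.png

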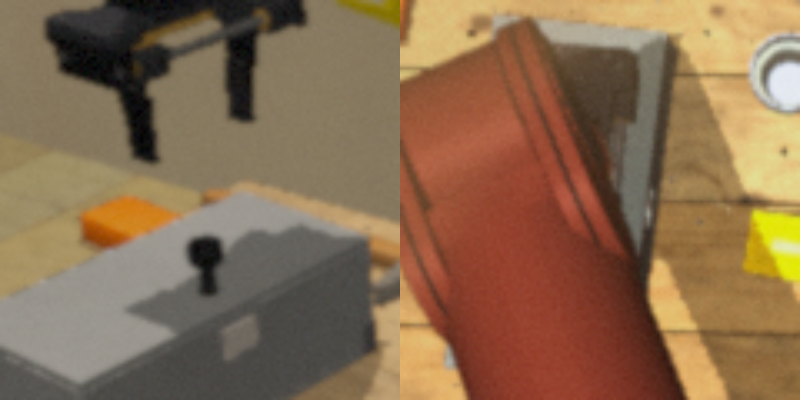

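The left crop shows the knob head at about (205,250) of the crop, below and between the open fingers. The fingers straddle it along the hinge line, so I'll go down and grip.

>>> servo_tool --pt "0 0 -0.62" --pt "0 0 -0.62" --pt "0 0 -0.62" --pt "0 0 -0.62" --pt "0 0 -0.62" --pt "0 0 0" --pt "0 0 0" --pt "0 0 0" --pt "0 0 0" --pt "0 0 0" --yaw '[0,0,0,0,0,0,0,0,0,0]' --grip '[-1,-1,-1,-1,-1,-1,1,1,1,1]'

```text
clock: 5.58
eef_pos: [0.468, 0.1818, 0.1245]
ee_rot: [0.0, 0.729, 0.684, 0.001]
force: [-0.4, -0.2, 0.8]
gripper_width: 0.0679
grip_force: 0.0
```

>>> servo_tool --pt "0 0 0" --pt "0 0 0" --pt "0 0 0" --pt "0 0 0" --pt "0 0 0" --pt "0 0 0" --pt "0 0 0" --pt "0 0 0" --pt "0 0 0" --pt "0 0 0" --yaw '[0,0,0,0,0,0,0,0,0,0]' --grip '[1,1,1,1,1,1,1,1,1,1]'

```text
clock: 6.42
eef_pos: [0.4674, 0.1815, 0.1235]
ee_rot: [-0.0, 0.729, 0.684, -0.0]
force: [0.6, 0.3, -0.4]
gripper_width: 0.0035
grip_force: 0.0
```

Run:
```python
from h import *
st()
b=np.arctan2(.043,.120);r=np.hypot(.043,.12);d=np.array([.064,.998])
th=np.linspace(0,1.68,31)
P=np.array([[*( -d*r*np.cos(t+b)),r*np.sin(t+b)] for t in th])
print((np.diff(P,axis=0)/.025).round(2).tolist())
```

```text
{'clock': 6.417, 'eef_pos': [0.467, 0.181, 0.124], 'ee_rot': [-0.0, 0.729, 0.684, -0.0], 'force': [0.551, 0.3, -0.425], 'gripper_width': 0.004, 'grip_force': 0.0, 'joints': [-0.879, 0.074, 0.442, 1.927, -0.035, 1.148, -0.487]}
[[0.01, 0.1, 0.27], [0.01, 0.12, 0.26], [0.01, 0.13, 0.25], [0.01, 0.15, 0.24], [0.01, 0.16, 0.24], [0.01, 0.17, 0.23], [0.01, 0.19, 0.22], [0.01, 0.2, 0.21], [0.01, 0.21, 0.19], [0.01, 0.22, 0.18], [0.01, 0.23, 0.17], [0.02, 0.24, 0.16], [0.02, 0.25, 0.14], [0.02, 0.25, 0.13], [0.02, 0.26, 0.12], [0.02, 0.27, 0.1], [0.02, 0.27, 0.09], [0.02, 0.28, 0.07], [0.02, 0.28, 0.05], [0.02, 0.28, 0.04], [0.02, 0.28, 0.02], [0.02, 0.28, 0.01], [0.02, 0.28, -0.01], [0.02, 0.28, -0.03], [0.02, 0.28, -0.04], [0.02, 0.28, -0.06], [0.02, 0.28, -0.07], [0.02, 0.27, -0.09], [0.02, 0.27, -0.1], [0.02, 0.26, -0.12]]
```

The fingers closed on nothing, so I need another look.

Run:
```python
from h import *
st()
p=arm.camera('scene')
for X in([.468,.181,.141],[.468,.181,.122],[.468,.181,.106]): print(proj(p,X))
cv2.imwrite('pics/k2.png',cv2.resize(p['image'][190:280,190:310],(800,600),interpolation=cv2.INTER_CUBIC)[:,:,::-1])
```

```text
{'clock': 6.417, 'eef_pos': [0.467, 0.181, 0.124], 'ee_rot': [-0.0, 0.729, 0.684, -0.0], 'force': [0.551, 0.3, -0.425], 'gripper_width': 0.004, 'grip_force': 0.0, 'joints': [-0.879, 0.074, 0.442, 1.927, -0.035, 1.148, -0.487]}
[241.92808852 236.08435502]
[242.55472356 242.82836367]
[243.07659129 248.44483946]
```

View pics/k2.png

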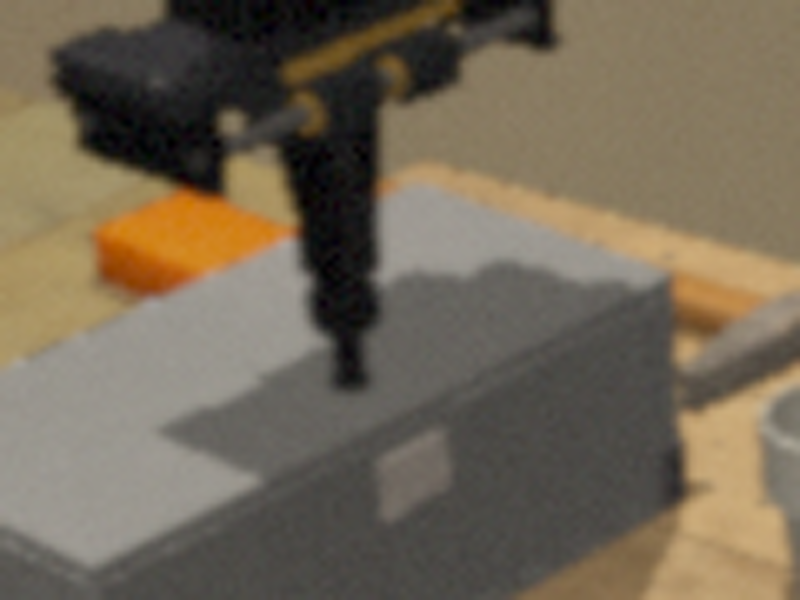

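The knob head at crop (345,300), pixel (242,235), shows unobscured in front of the fingers. The shut tips appear to end around row 231, higher than their reported height would put them. I'll check that against the saved picture of the open gripper.

Run:
```python
from h import *
p=arm.camera('scene')
d=np.array([.998,-.064,0])
for z in(.2016,.2206,.2336):
  print(z,[proj(p,np.array([.4677,.1816,z])+s*d*.0435).round(1).tolist() for s in(-1,1)])
for X in ([.4677,.1816,.124],[.4677,.1816,.154],[.49,.2,.124]): print(X,proj(p,X))
im=cv2.imread('pics/k1.png')
a=cv2.resize(im[150:230,190:290],(500,400),interpolation=cv2.INTER_CUBIC)
cv2.imwrite('pics/k3.png',a)
```

```text
0.2016 [[226.5, 219.9], [252.1, 208.4]]
0.2206 [[225.8, 212.7], [251.6, 201.4]]
0.2336 [[225.2, 207.7], [251.2, 196.6]]
[0.4677, 0.1816, 0.124] [242.23210728 242.10958864]
[0.4677, 0.1816, 0.154] [241.23553469 231.41066519]
[0.49, 0.2, 0.124] [242.77326313 237.0946269 ]
```

View pics/k3.png

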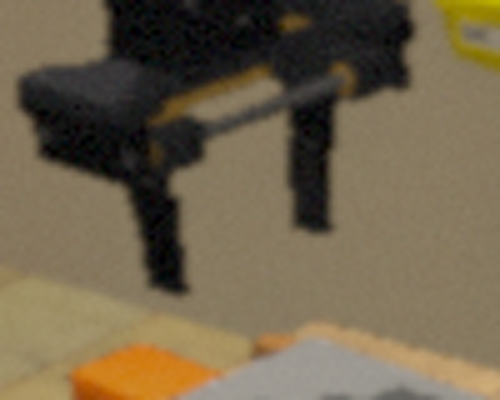

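The tips sit about 32 mm higher in the image than the reported TCP would put them, which is either a height offset or a shift along the view ray. Opening, going down 14 mm and closing is safe in either case and will tell which.

>>> servo_tool --pt "0 0 0" --pt "0 0 0" --pt "0 0 0" --pt "0 0 0" --pt "0 0 0" --pt "0 0 0" --pt "0 0 0" --pt "0 0 0" --pt "0 0 0" --pt "0 0 0" --yaw '[0,0,0,0,0,0,0,0,0,0]' --grip '[-0.3,-0.3,-0.3,-0.3,-0.3,-0.3,-0.3,-0.3,-0.3,-0.3]'

```text
clock: 7.35
eef_pos: [0.4674, 0.1814, 0.1235]
ee_rot: [-0.0, 0.729, 0.684, -0.0]
force: [0.3, 0.2, 0.1]
gripper_width: 0.0542
grip_force: 0.0
```

>>> servo_tool --pt "0 0 -0.14" --pt "0 0 -0.14" --pt "0 0 -0.14" --pt "0 0 -0.14" --pt "0 0 0" --pt "0 0 0" --pt "0 0 0" --pt "0 0 0" --pt "0 0 0" --pt "0 0 0" --yaw '[0,0,0,0,0,0,0,0,0,0]' --grip '[-0.3,-0.3,-0.3,-0.3,-0.3,1,1,1,1,1]'

```text
clock: 8.18
eef_pos: [0.4675, 0.1815, 0.1097]
ee_rot: [-0.0, 0.729, 0.684, 0.0]
force: [-0.1, -0.4, -0.5]
gripper_width: 0.0313
grip_force: 0.0
```

>>> servo_tool --pt "0 0 0" --pt "0 0 0" --pt "0 0 0" --pt "0 0 0" --pt "0 0 0" --pt "0 0 0" --pt "0 0 0" --pt "0 0 0" --pt "0 0 0" --pt "0 0 0" --yaw '[0,0,0,0,0,0,0,0,0,0]' --grip '[1,1,1,1,1,1,1,1,1,1]'

```text
clock: 9.02
eef_pos: [0.4684, 0.1815, 0.1099]
ee_rot: [0.001, 0.73, 0.684, 0.001]
force: [5.2, 0.3, -2.5]
gripper_width: 0.0261
grip_force: 30.0
```

The grip held at 26 mm with 30 N, so the true tip height is about 31 mm above the reported one. I'll regrip lower on the head.

>>> servo_tool --pt "0 0 0" --pt "0 0 0" --pt "0 0 0" --pt "0 0 0" --pt "0 0 0" --pt "0 0 0" --pt "0 0 -0.12" --pt "0 0 -0.12" --pt "0 0 -0.12" --pt "0 0 -0.12" --yaw '[0,0,0,0,0,0,0,0,0,0]' --grip '[0,0,0,0,0,0,0,0,0,0]'

```text
clock: 9.85
eef_pos: [0.4672, 0.1814, 0.0971]
ee_rot: [-0.0, 0.729, 0.684, -0.0]
force: [-0.4, 0.5, 0.1]
gripper_width: 0.0436
grip_force: 0.0
```

>>> servo_tool --pt "0 0 0" --pt "0 0 0" --pt "0 0 0" --pt "0 0 0" --pt "0 0 0" --pt "0 0 0" --pt "0 0 0" --pt "0 0 0" --pt "0 0 0" --pt "0 0 0" --yaw '[0,0,0,0,0,0,0,0,0,0]' --grip '[1,1,1,1,1,1,1,1,1,1]'

```text
clock: 10.68
eef_pos: [0.4685, 0.1815, 0.0979]
ee_rot: [0.0, 0.73, 0.684, 0.001]
force: [5.4, 0.6, -2.3]
gripper_width: 0.0267
grip_force: 30.0
```

Run:
```python
from h import *
st()
p=arm.camera('scene')
cv2.imwrite('pics/k4.png',cv2.resize(p['image'][190:280,190:310],(600,450),interpolation=cv2.INTER_CUBIC)[:,:,::-1])
```

```text
{'clock': 10.683, 'eef_pos': [0.468, 0.182, 0.098], 'ee_rot': [0.0, 0.73, 0.684, 0.001], 'force': [5.357, 0.634, -2.341], 'gripper_width': 0.027, 'grip_force': 29.999, 'joints': [-0.874, 0.102, 0.443, 1.957, -0.049, 1.091, -0.474]}
```

View pics/k4.png

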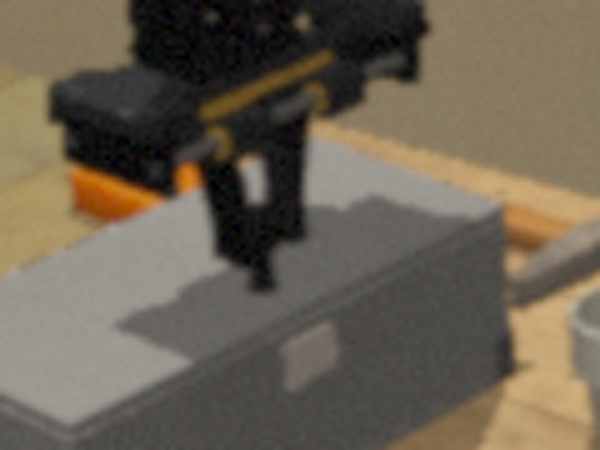

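The picture shows the head held between the finger ends at crop (255,230), with the stem below. Now I'll swing the lid along the arc.

>>> servo_tool --pt "0.01 0.1 0.27" --pt "0.01 0.12 0.26" --pt "0.01 0.13 0.25" --pt "0.01 0.15 0.24" --pt "0.01 0.16 0.24" --pt "0.01 0.17 0.23" --pt "0.01 0.19 0.22" --pt "0.01 0.2 0.21" --pt "0.01 0.21 0.19" --pt "0.01 0.22 0.18" --yaw '[0,0,0,0,0,0,0,0,0,0]' --grip '[1,1,1,1,1,1,1,1,1,1]'

```text
clock: 11.57
eef_pos: [0.472, 0.2224, 0.1553]
ee_rot: [0.001, 0.73, 0.684, 0.001]
force: [12.1, 0.7, -6.7]
gripper_width: 0.0266
grip_force: 30.0
```

Run:
```python
from h import *
st()
p=arm.camera('scene')
cv2.imwrite('pics/k5.png',cv2.resize(p['image'][150:280,160:333],(600,450),interpolation=cv2.INTER_CUBIC)[:,:,::-1])
```

```text
{'clock': 11.567, 'eef_pos': [0.472, 0.222, 0.155], 'ee_rot': [0.001, 0.73, 0.684, 0.001], 'force': [12.063, 0.668, -6.668], 'gripper_width': 0.027, 'grip_force': 29.999, 'joints': [-0.918, 0.088, 0.417, 1.845, -0.036, 1.213, -0.555]}
```

View pics/k5.png

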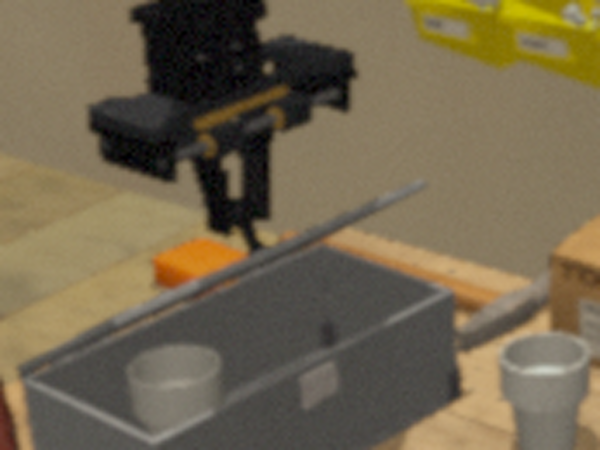

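The lid is rising. One cup (a) is in the case at crop (175,385), and cup b is absent. I'll continue the arc with a little more +x.

>>> servo_tool --pt "0.06 0.23 0.17" --pt "0.06 0.24 0.16" --pt "0.05 0.25 0.14" --pt "0.04 0.25 0.13" --pt "0.03 0.26 0.12" --pt "0.03 0.27 0.1" --pt "0.03 0.27 0.09" --pt "0.03 0.28 0.07" --pt "0.03 0.28 0.05" --pt "0.03 0.28 0.04" --yaw '[0,0,0,0,0,0,0,0,0,0]' --grip '[1,1,1,1,1,1,1,1,1,1]'

```text
clock: 12.45
eef_pos: [0.4775, 0.2887, 0.1816]
ee_rot: [-0.001, 0.729, 0.684, -0.002]
force: [-7.3, -1.5, 2.9]
gripper_width: 0.0268
grip_force: 30.0
```

>>> servo_tool --pt "0.02 0.28 0.02" --pt "0.02 0.28 0.01" --pt "0.02 0.28 -0.01" --pt "0.02 0.28 -0.03" --pt "0.02 0.28 -0.04" --pt "0.02 0.28 -0.06" --pt "0.02 0.28 -0.07" --pt "0.02 0.27 -0.09" --pt "0.02 0.27 -0.1" --pt "0.02 0.26 -0.12" --yaw '[0,0,0,0,0,0,0,0,0,0]' --grip '[1,1,1,1,1,1,1,1,1,1]'

```text
clock: 13.28
eef_pos: [0.4835, 0.3581, 0.169]
ee_rot: [-0.001, 0.729, 0.684, -0.001]
force: [-4.6, -0.4, 0.2]
gripper_width: 0.027
grip_force: 30.0
```

Run:
```python
from h import *
st()
p=arm.camera('scene')
cv2.imwrite('pics/k6.png',cv2.resize(p['image'][130:280,140:340],(600,450),interpolation=cv2.INTER_CUBIC)[:,:,::-1])
```

```text
{'clock': 13.283, 'eef_pos': [0.484, 0.358, 0.169], 'ee_rot': [-0.001, 0.729, 0.684, -0.001], 'force': [-4.587, -0.431, 0.193], 'gripper_width': 0.027, 'grip_force': 30.0, 'joints': [-1.006, 0.254, 0.354, 1.633, -0.092, 1.273, -0.698]}
```

View pics/k6.png

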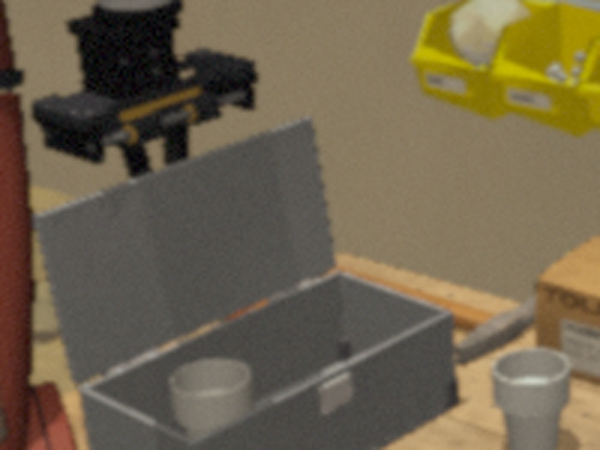

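The lid is at about 1.7 rad, past upright. I'll ease it to the stop, release and rise.

>>> servo_tool --pt "0.01 0.26 -0.13" --pt "0.01 0.25 -0.15" --pt "0.01 0.22 -0.15" --pt "0 0 0" --pt "0 0 0" --pt "0 0 0" --pt "0 0 0" --pt "0 0 0" --pt "0 0 0" --pt "0 0 0" --yaw '[0,0,0,0,0,0,0,0,0,0]' --grip '[1,1,1,-1,-1,-1,-1,-1,-1,-1]'

```text
clock: 14.17
eef_pos: [0.4856, 0.3751, 0.1586]
ee_rot: [0.0, 0.73, 0.684, 0.0]
force: [0.3, -0.2, 0.6]
gripper_width: 0.0654
grip_force: 0.0
```

>>> servo_tool --pt "0 0 0.4" --pt "0 0 0.6" --pt "0 0 0.8" --pt "0 0 0.8" --pt "0 0 0.8" --pt "0 0 0.8" --pt "0.5 -0.8 0" --pt "0.5 -0.8 0" --pt "0.5 -0.8 0" --pt "0.5 -0.8 0" --yaw '[0,0,0,0,0,0,0,0,0,0]' --grip '[-1,-1,-1,-1,-1,-1,-1,-1,-1,-1]'

```text
clock: 15.0
eef_pos: [0.536, 0.2944, 0.2647]
ee_rot: [0.0, 0.729, 0.684, 0.001]
force: [0.9, 0.2, 0.1]
gripper_width: 0.087
grip_force: 0.0
```

Run:
```python
from h import *
st()
p=arm.camera('scene');q=arm.camera('top')
a=cv2.resize(p['image'],(400,300));b=cv2.resize(q['image'][:,80:480],(360,432))
o=np.zeros((432,760,3),np.uint8);o[:300,:400]=a;o[:,400:]=b
cv2.imwrite('pics/k7.png',o[:,:,::-1])
for n,pp in(('scene',p),('top',q)):
  for c,v,e,bb_,m in find('cup',PROF['cup'],pp): print(n,round(c,2),v.round(3),round(e,2),bb_, 'case',fit([(pp,bb_)],PROF['cup'][2:],v,.006)[0].round(3))
```

```text
{'clock': 15.0, 'eef_pos': [0.536, 0.294, 0.265], 'ee_rot': [0.0, 0.729, 0.684, 0.001], 'force': [0.937, 0.237, 0.116], 'gripper_width': 0.087, 'grip_force': 0.0, 'joints': [-0.912, 0.233, 0.413, 1.467, -0.093, 1.46, -0.562]}
scene 0.83 [ 0.432 -0.288] 0.99 [383.3 312.9 419.1 359.3] case [ 0.386 -0.312]
scene 0.62 [0.596 0.032] 1.77 [306.9 242.  333.8 284.7] case [ 0.532 -0.014]
scene 0.58 [0.462 0.29 ] 2.89 [197.1 245.6 227.1 275.4] case [0.414 0.241]
scene 0.56 [ 0.603 -0.187] 0.68 [381.5 265.3 411.8 308.2] case [ 0.541 -0.219]
top 0.77 [ 0.441 -0.283] 2.34 [426.2 285.1 448.5 314.4] case [ 0.44  -0.282]
top 0.76 [ 0.592 -0.191] 0.8 [391.9 232.8 416.9 259.8] case [ 0.591 -0.19 ]
top 0.68 [0.41  0.241] 1.65 [241.7 292.2 263.9 319.7] case [0.41 0.24]
top 0.67 [0.583 0.029] 0.46 [316.4 235.9 340.1 259.3] case [0.583 0.029]
```

View pics/k7.png

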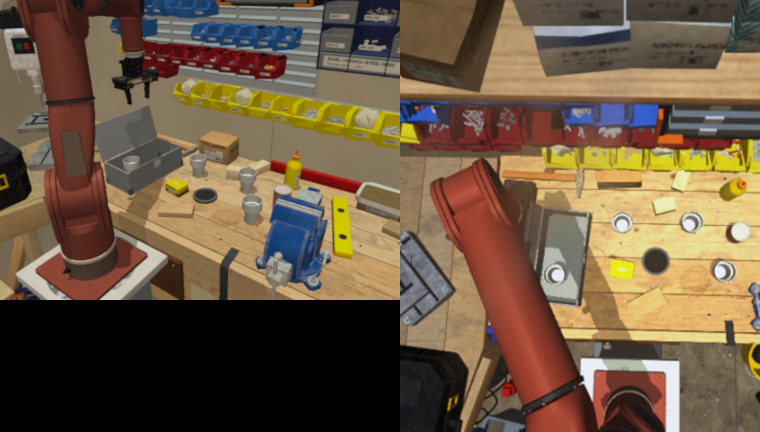

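The picture shows the lid resting back. Cup a is in the case, three cups are on the bench, and the bystanders are untouched. Next I'll pick cup a out of the case.

>>> servo_tool --pt "-0.63 -0.27 0" --pt "-0.63 -0.27 0" --pt "-0.63 -0.27 0" --pt "-0.63 -0.27 0" --pt "-0.63 -0.27 0" --pt "-0.63 -0.27 0" --pt "-0.63 -0.27 0" --pt "-0.63 -0.27 0" --pt "0 0 -0.5" --pt "0 0 -0.5" --yaw '[0,0,0,0,0,0,0,0,0,0]' --grip '[-1,-1,-1,-1,-1,-1,-1,-1,-1,-1]'

```text
clock: 16.03
eef_pos: [0.4085, 0.2427, 0.2396]
ee_rot: [-0.0, 0.728, 0.685, 0.001]
force: [0.3, -0.7, -0.6]
gripper_width: 0.0868
grip_force: 0.0
```

>>> servo_tool --pt "0 0 -0.72" --pt "0 0 -0.72" --pt "0 0 -0.72" --pt "0 0 -0.72" --pt "0 0 -0.72" --pt "0 0 -0.5" --pt "0 0 -0.3" --pt "0 0 0" --pt "0 0 0" --pt "0 0 0" --yaw '[0,0,0,0,0,0,0,0,0,0]' --grip '[-1,-1,-1,-1,-1,-1,-1,-1,-1,-1]'

```text
clock: 16.87
eef_pos: [0.4097, 0.2419, 0.1296]
ee_rot: [-0.0, 0.729, 0.684, 0.001]
force: [0.2, -0.3, 1.3]
gripper_width: 0.0871
grip_force: 0.0
```

Run:
```python
from h import *
st()
p=arm.camera('scene');q=arm.camera('top')
a=cv2.resize(p['image'][150:300,120:320],(400,300),interpolation=cv2.INTER_CUBIC);b=cv2.resize(q['image'][200:350,200:400],(400,300),interpolation=cv2.INTER_CUBIC)
cv2.imwrite('pics/k8.png',np.hstack([a,b])[:,:,::-1])
```

```text
{'clock': 16.867, 'eef_pos': [0.41, 0.242, 0.13], 'ee_rot': [-0.0, 0.729, 0.684, 0.001], 'force': [0.173, -0.292, 1.283], 'gripper_width': 0.087, 'grip_force': 0.0, 'joints': [-0.984, 0.01, 0.362, 1.973, -0.004, 1.158, -0.683]}
```

View pics/k8.png

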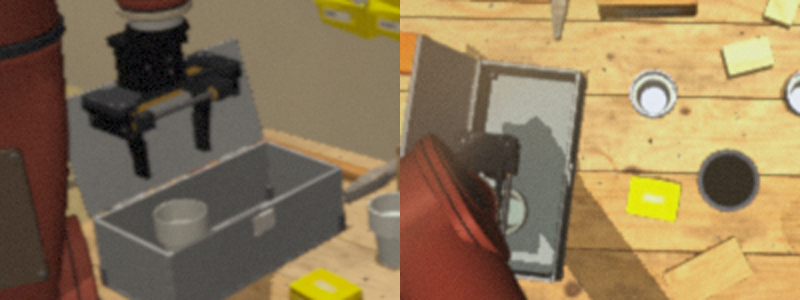

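The fingers straddle cup a: the tips are at crop (143,175) and (203,150), above its rim at (180,210). I'll go down and grip.

>>> servo_tool --pt "0 0 -0.6" --pt "0 0 -0.6" --pt "0 0 -0.6" --pt "0 0 -0.6" --pt "0 0 -0.6" --pt "0 0 -0.5" --pt "0 0 -0.4" --pt "0 0 0" --pt "0 0 0" --pt "0 0 0" --yaw '[0,0,0,0,0,0,0,0,0,0]' --grip '[-1,-1,-1,-1,-1,-1,-1,-1,-1,-1]'

```text
clock: 17.8
eef_pos: [0.4099, 0.2416, 0.0319]
ee_rot: [0.0, 0.729, 0.684, 0.001]
force: [0.0, 0.8, -0.1]
gripper_width: 0.0868
grip_force: 0.0
```

>>> servo_tool --pt "0 0 0" --pt "0 0 0" --pt "0 0 0" --pt "0 0 0" --pt "0 0 0" --pt "0 0 0" --pt "0 0 0" --pt "0 0 0" --pt "0 0 0" --pt "0 0 0" --yaw '[0,0,0,0,0,0,0,0,0,0]' --grip '[1,1,1,1,1,1,1,1,1,1]'

```text
clock: 18.63
eef_pos: [0.4099, 0.2414, 0.0314]
ee_rot: [0.0, 0.729, 0.684, 0.001]
force: [0.5, -0.4, 4.8]
gripper_width: 0.067
grip_force: 29.2
```

>>> servo_tool --pt "0 0 0.7" --pt "0 0 0.7" --pt "0 0 0.7" --pt "0 0 0.7" --pt "0 0 0.7" --pt "0 0 0.7" --pt "0 0 0.7" --pt "0 0 0.7" --pt "0 0 0" --pt "0 0 0" --yaw '[0,0,0,0,0,0,0,0,0,0]' --grip '[1,1,1,1,1,1,1,1,1,1]'

```text
clock: 19.47
eef_pos: [0.4091, 0.2412, 0.1708]
ee_rot: [-0.0, 0.729, 0.684, -0.0]
force: [-0.0, -0.0, -3.1]
gripper_width: 0.0669
grip_force: 29.2
```

>>> servo_tool --pt "0.15 -0.81 0" --pt "0.15 -0.81 0" --pt "0.15 -0.81 0" --pt "0.15 -0.81 0" --pt "0.15 -0.81 0" --pt "0.15 -0.81 0" --pt "0.15 -0.81 0" --pt "0.15 -0.81 0" --pt "0.15 -0.81 0" --pt "0.15 -0.81 0" --yaw '[0,0,0,0,0,0,0,0,0,0]' --grip '[1,1,1,1,1,1,1,1,1,1]'

```text
clock: 20.3
eef_pos: [0.4457, 0.0375, 0.1693]
ee_rot: [-0.001, 0.729, 0.684, -0.001]
force: [0.5, 0.1, -1.6]
gripper_width: 0.0673
grip_force: 29.2
```

>>> servo_tool --pt "0.14 -0.81 0" --pt "0.14 -0.81 0" --pt "0.14 -0.81 0" --pt "0.14 -0.81 0" --pt "0.14 -0.81 0" --pt "0.14 -0.81 0" --pt "0 0 -0.8" --pt "0 0 -0.8" --pt "0 0 0" --pt "0 0 0" --yaw '[0,0,0,0,0,0,0,0,0,0]' --grip '[1,1,1,1,1,1,1,1,1,1]'

```text
clock: 21.13
eef_pos: [0.4661, -0.0828, 0.1295]
ee_rot: [-0.001, 0.73, 0.684, -0.002]
force: [-0.5, 0.6, -2.0]
gripper_width: 0.0671
grip_force: 29.2
```

Run:
```python
from h import *
st()
p=arm.camera('scene');q=arm.camera('top')
for n,pp in(('scene',p),('top',q)):
  for c,v,e,b,m in find('cup',PROF['cup'],pp): print(n,round(c,2),v.round(3),round(e,2),b,m.sum())
a=cv2.resize(p['image'][200:350,230:430],(400,300),interpolation=cv2.INTER_CUBIC);b=cv2.resize(q['image'][200:350,280:480],(400,300),interpolation=cv2.INTER_CUBIC)
cv2.imwrite('pics/k9.png',np.hstack([a,b])[:,:,::-1])
```

```text
{'clock': 21.133, 'eef_pos': [0.466, -0.083, 0.13], 'ee_rot': [-0.001, 0.73, 0.684, -0.002], 'force': [-0.465, 0.629, -2.016], 'gripper_width': 0.067, 'grip_force': 29.191, 'joints': [-0.685, -0.009, 0.775, 1.989, 0.008, 1.164, 0.022]}
scene 0.95 [ 0.601 -0.19 ] 0.81 [383.9 267.6 411.2 307.8] 876
scene 0.65 [0.624 0.023] 3.07 [314.  236.7 344.  280.9] 815
scene 0.64 [ 0.438 -0.29 ] 1.18 [386.9 312.9 420.  357.8] 1248
scene 0.64 [0.584 0.04 ] 2.2 [304.7 246.9 325.1 284.1] 324
scene 0.44 [0.286 0.246] 74.35 [151.7 165.2 291.2 315.1] 12607
top 0.66 [ 0.435 -0.287] 1.09 [424.8 288.  452.4 315.4] 510
top 0.6 [ 0.726 -0.152] 0.09 [378.6 188.6 403.3 213.9] 364
top 0.59 [ 0.601 -0.185] 2.25 [388.8 233.5 415.8 252.2] 314
```

View pics/k9.png

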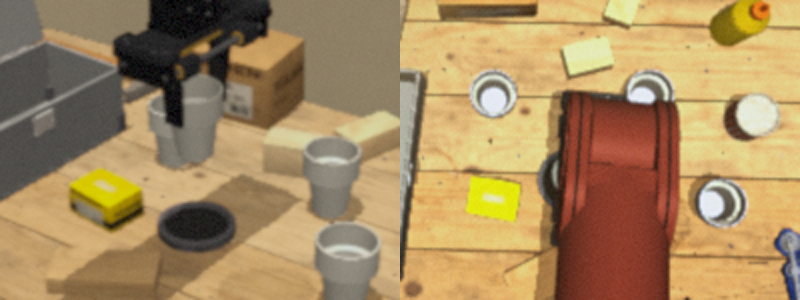

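The held cup shows at crop (195,120), upright and above the stand at (197,226). I'll check where it would land, and its height, from its outline.

Run:
```python
from h import *
p=arm.camera('scene')
b=np.array([314,236.7,344,280.9])
for z in(.095,.1,.1035,.11):
    print(z,bb(p,PROF['cup'],.4661,-.0828,z).round(1), [x.round(4) if hasattr(x,'round') else x for x in fit([(p,b)],PROF['cup'],(.466,-.083),z)])
print(bb(p,PROF['stand'],.469,-.084).round(1))
for c,v,e,b,m in find('stand',PROF['stand'],p): print(c,v.round(4),e,b)
```

```text
0.095 [312.7 242.3 343.2 286.4] [array([ 0.4889, -0.0701]), np.float64(0.3548)]
0.1 [312.7 240.3 343.2 284.5] [array([ 0.4815, -0.0752]), np.float64(0.236)]
0.1035 [312.6 239.  343.2 283.1] [array([ 0.4762, -0.0788]), np.float64(0.1862)]
0.11 [312.5 236.4 343.2 280.6] [array([ 0.4665, -0.0856]), np.float64(0.245)]
[310.2 300.6 350.  327.3]
0.83 [ 0.4742 -0.0736] 0.5557178589315579 [308.6 297.9 346.8 325.2]
```

>>> servo_tool --pt "0.05 0.05 -0.6" --pt "0 0 -0.6" --pt "0 0 -0.6" --pt "0 0 -0.6" --pt "0 0 -0.6" --pt "0 0 -0.4" --pt "0 0 -0.2" --pt "0 0 -0.1" --pt "0 0 -0.1" --pt "0 0 0" --yaw '[0,0,0,0,0,0,0,0,0,0]' --grip '[1,1,1,1,1,1,1,1,1,1]'

```text
clock: 22.27
eef_pos: [0.4694, -0.0815, 0.0363]
ee_rot: [0.0, 0.729, 0.684, 0.0]
force: [0.7, -1.1, -1.0]
gripper_width: 0.0673
grip_force: 29.2
```

>>> servo_tool --pt "0 0 -0.05" --pt "0 0 0" --pt "0 0 0" --pt "0 0 0" --pt "0 0 0" --pt "0 0 0" --pt "0 0 0" --pt "0 0 0" --pt "0 0 0" --pt "0 0 0" --yaw '[0,0,0,0,0,0,0,0,0,0]' --grip '[1,1,1,1,1,1,1,1,1,1]'

```text
clock: 23.1
eef_pos: [0.4691, -0.0816, 0.0348]
ee_rot: [-0.0, 0.729, 0.684, -0.0]
force: [-0.0, 0.6, -2.3]
gripper_width: 0.067
grip_force: 29.2
```

>>> servo_tool --pt "0 0 -0.07" --pt "0 0 0" --pt "0 0 0" --pt "0 0 0" --pt "0 0 0" --pt "0 0 0" --pt "0 0 0" --pt "0 0 0.4" --pt "0 0 0.6" --pt "0 0 0.8" --yaw '[0,0,0,0,0,0,0,0,0,0]' --grip '[1,1,-1,-1,-1,-1,-1,-1,-1,-1]'

```text
clock: 23.93
eef_pos: [0.4682, -0.0818, 0.0783]
ee_rot: [-0.0, 0.73, 0.684, -0.001]
force: [0.3, 0.1, -0.4]
gripper_width: 0.0868
grip_force: 0.0
```

>>> servo_tool --pt "0 0 0.9" --pt "0 0 0.9" --pt "0.77 0.75 0" --pt "0.77 0.75 0" --pt "0.77 0.75 0" --pt "0.77 0.75 0" --pt "0.77 0.75 0" --pt "0.77 0.75 0" --pt "0 0 0" --pt "0 0 0" --yaw '[0,0,0,0,0,0,0,0,0,0]' --grip '[-1,-1,-1,-1,-1,-1,-1,-1,-1,-1]'

```text
clock: 24.77
eef_pos: [0.5851, 0.032, 0.1233]
ee_rot: [0.0, 0.729, 0.685, -0.001]
force: [-0.3, -1.4, -0.1]
gripper_width: 0.087
grip_force: 0.0
```

Run:
```python
from h import *
st()
for n in('scene','top'):
  pp=arm.camera(n)
  for c,v,e,b,m in find('cup',PROF['cup'],pp): print(n,round(c,2),v.round(3),round(e,2),b,m.sum(),'on stand',[np.round(k,4) for k in fit([(pp,b)],PROF['cup'],v,.0075)])
```

```text
{'clock': 24.767, 'eef_pos': [0.585, 0.032, 0.123], 'ee_rot': [0.0, 0.729, 0.685, -0.001], 'force': [-0.256, -1.437, -0.126], 'gripper_width': 0.087, 'grip_force': 0.0, 'joints': [-0.728, 0.296, 0.718, 1.742, -0.207, 1.182, -0.014]}
scene 0.73 [ 0.434 -0.291] 1.41 [386.7 314.2 419.  358.9] 1191 on stand [array([ 0.4255, -0.2948]), np.float64(1.6591)]
scene 0.65 [ 0.597 -0.189] 1.7 [379.7 265.8 413.  309.8] 943 on stand [array([ 0.5867, -0.1946]), np.float64(1.5197)]
scene 0.62 [ 0.487 -0.071] 2.08 [314.8 269.3 344.  316.9] 997 on stand [array([ 0.4779, -0.0772]), np.float64(1.8763)]
scene 0.56 [0.604 0.036] 1.17 [306.  242.9 335.3 281.9] 729 on stand [array([0.5935, 0.0286]), np.float64(1.0272)]
top 0.87 [ 0.589 -0.192] 0.48 [391.6 235.5 417.9 259.3] 479 on stand [array([ 0.5877, -0.191 ]), np.float64(0.4815)]
top 0.77 [ 0.471 -0.087] 0.52 [355.4 275.6 380.5 298.6] 462 on stand [array([ 0.471 , -0.0859]), np.float64(0.5635)]
top 0.57 [ 0.44 -0.29] 1.07 [427.6 288.4 451.6 311.7] 480 on stand [array([ 0.4393, -0.2882]), np.float64(1.1414)]
```

Cup a stands on the stand at about (0.470, -0.083). Next is the bench cup at (0.585, 0.031).

>>> servo_tool --pt "0 0 -0.7" --pt "0 0 -0.7" --pt "0 0 -0.7" --pt "0 0 -0.7" --pt "0 0 -0.5" --pt "0 0 -0.4" --pt "0 0 -0.2" --pt "0 0 0" --pt "0 0 0" --pt "0 0 0" --yaw '[0,0,0,0,0,0,0,0,0,0]' --grip '[-1,-1,-1,-1,-1,-1,-1,-1,1,1]'

```text
clock: 25.8
eef_pos: [0.5853, 0.0309, 0.0264]
ee_rot: [0.0, 0.73, 0.684, 0.001]
force: [0.5, 0.4, -0.1]
gripper_width: 0.0802
grip_force: 0.0
```

>>> servo_tool --pt "0 0 0" --pt "0 0 0" --pt "0 0 0" --pt "0 0 0" --pt "0 0 0" --pt "0 0 0.6" --pt "0 0 0.9" --pt "0 0 0.9" --pt "0 0 0.9" --pt "0 0 0.9" --yaw '[0,0,0,0,0,0,0,0,0,0]' --grip '[1,1,1,1,1,1,1,1,1,1]'

```text
clock: 26.63
eef_pos: [0.5839, 0.0309, 0.131]
ee_rot: [-0.0, 0.729, 0.684, -0.001]
force: [0.7, -0.4, -2.6]
gripper_width: 0.0659
grip_force: 29.6
```

>>> servo_tool --pt "0 0 0.9" --pt "0 0 0.2" --pt "-0.77 -0.76 0" --pt "-0.77 -0.76 0" --pt "-0.77 -0.76 0" --pt "-0.77 -0.76 0" --pt "-0.77 -0.76 0" --pt "-0.79 -0.76 0" --pt "0 0 0" --pt "0 0 0" --yaw '[0,0,0,0,0,0,0,0,0,0]' --grip '[1,1,1,1,1,1,1,1,1,1]'

```text
clock: 27.47
eef_pos: [0.4675, -0.0837, 0.1574]
ee_rot: [-0.001, 0.73, 0.683, 0.0]
force: [1.4, 1.0, -1.6]
gripper_width: 0.0659
grip_force: 29.6
```

Run:
```python
from h import *
st()
pp=arm.camera('scene')
for c,v,e,b,m in find('cup',PROF['cup'],pp): print(round(c,2),v.round(3),round(e,2),b,'on stand',fit([(pp,b)],PROF['cup'],v,.0075)[0].round(3),'held',[np.round(k,4) for k in fit([(pp,b)],PROF['cup'],v,arm.state()['eef_pos'][2]-.0205)])
```

```text
{'clock': 27.467, 'eef_pos': [0.467, -0.084, 0.157], 'ee_rot': [-0.001, 0.73, 0.683, 0.0], 'force': [1.382, 0.953, -1.618], 'gripper_width': 0.066, 'grip_force': 29.644, 'joints': [-0.719, -0.046, 0.796, 1.953, 0.033, 1.222, -0.001]}
0.75 [ 0.486 -0.072] 0.65 [314.7 272.4 344.5 316.3] on stand [ 0.477 -0.079] held [array([ 0.316 , -0.1894]), np.float64(4.1171)]
0.72 [ 0.592 -0.185] 1.05 [377.9 267.2 409.9 309.8] on stand [ 0.581 -0.191] held [array([ 0.4025, -0.2806]), np.float64(4.0203)]
0.63 [ 0.44  -0.291] 0.55 [387.  311.4 421.4 358.1] on stand [ 0.43  -0.295] held [array([ 0.2809, -0.3643]), np.float64(6.0835)]
0.6 [0.667 0.046] 4.34 [317.7 225.6 344.  272.1] on stand [0.656 0.039] held [array([ 0.4659, -0.0913]), np.float64(1.7955)]
```

>>> servo_tool --pt "0.04 0 -0.6" --pt "0 0 -0.6" --pt "0 0 -0.6" --pt "0 0 -0.5" --pt "0 0 -0.4" --pt "0 0 -0.4" --pt "0 0 -0.3" --pt "0 0 -0.15" --pt "0 0 0" --pt "0 0 0" --yaw '[0,0,0,0,0,0,0,0,0,0]' --grip '[1,1,1,1,1,1,1,1,1,1]'

```text
clock: 28.4
eef_pos: [0.4698, -0.0831, 0.0694]
ee_rot: [0.0, 0.729, 0.684, -0.0]
force: [0.5, 0.7, -2.0]
gripper_width: 0.066
grip_force: 29.6
```

>>> servo_tool --pt "0 0 -0.05" --pt "0 0 0" --pt "0 0 0" --pt "0 0 0" --pt "0 0 0" --pt "0 0 0" --pt "0 0 0" --pt "0 0 0" --pt "0 0 0" --pt "0 0 0" --yaw '[0,0,0,0,0,0,0,0,0,0]' --grip '[1,1,1,1,1,1,1,1,1,1]'

```text
clock: 29.23
eef_pos: [0.4696, -0.083, 0.068]
ee_rot: [-0.0, 0.729, 0.684, -0.0]
force: [-0.5, -0.2, -2.2]
gripper_width: 0.0661
grip_force: 29.6
```

>>> servo_tool --pt "0 0 -0.1" --pt "0 0 0" --pt "0 0 0" --pt "0 0 0" --pt "0 0 0" --pt "0 0 0" --pt "0 0 0" --pt "0 0 0.4" --pt "0 0 0.6" --pt "0 0 0.8" --yaw '[0,0,0,0,0,0,0,0,0,0]' --grip '[1,1,-1,-1,-1,-1,-1,-1,-1,-1]'

```text
clock: 30.07
eef_pos: [0.4688, -0.0833, 0.1108]
ee_rot: [-0.0, 0.73, 0.684, -0.001]
force: [-0.7, -0.2, -0.3]
gripper_width: 0.0873
grip_force: 0.0
```

>>> servo_tool --pt "0 0 0.9" --pt "0 0 0.9" --pt "0.81 -0.72 0" --pt "0.81 -0.72 0" --pt "0.81 -0.72 0" --pt "0.81 -0.72 0" --pt "0.81 -0.72 0" --pt "0.81 -0.72 0" --pt "0 0 0" --pt "0 0 0" --yaw '[0,0,0,0,0,0,0,0,0,0]' --grip '[-1,-1,-1,-1,-1,-1,-1,-1,-1,-1]'

```text
clock: 30.9
eef_pos: [0.5912, -0.1924, 0.1556]
ee_rot: [0.0, 0.73, 0.683, -0.001]
force: [-0.3, 0.0, -0.3]
gripper_width: 0.0872
grip_force: 0.0
```

Run:
```python
from h import *
st()
for n in('scene','top'):
  pp=arm.camera(n)
  for k in range(2): print('stack bb',k,bb(pp,PROF['cup'],.470,-.083,.0075+.032*k).round(1))
  for c,v,e,b,m in find('cup',PROF['cup'],pp): print(n,round(c,2),v.round(3),round(e,2),b,m.sum())
```

```text
{'clock': 30.9, 'eef_pos': [0.591, -0.192, 0.156], 'ee_rot': [0.0, 0.73, 0.683, -0.001], 'force': [-0.321, 0.001, -0.256], 'gripper_width': 0.087, 'grip_force': 0.0, 'joints': [-0.434, 0.392, 0.877, 1.619, -0.31, 1.279, 0.43]}
stack bb 0 [314.8 274.8 344.3 317.7]
stack bb 1 [314.4 262.9 344.3 306.2]
scene 0.92 [ 0.44  -0.287] 0.72 [385.5 311.1 419.6 357.1] 1218
scene 0.84 [ 0.479 -0.08 ] 1.35 [314.6 276.8 346.8 317. ] 663
scene 0.84 [ 0.596 -0.192] 1.33 [383.2 266.  411.  311.1] 999
scene 0.75 [ 0.571 -0.02 ] 4.1 [314.4 259.7 348.7 290.5] 702
stack bb 0 [354.5 275.1 379.4 299.7]
stack bb 1 [355.2 274.2 380.7 299.4]
top 0.95 [ 0.467 -0.08 ] 0.66 [354.3 276.8 377.3 300.4] 445
top 0.7 [ 0.436 -0.298] 2.26 [432.1 287.7 453.3 314.9] 317
top 0.44 [ 0.601 -0.168] 5.13 [393.  232.6 405.1 253.9] 109
```

>>> servo_tool --pt "0 0 -0.8" --pt "0 0 -0.8" --pt "0 0 -0.8" --pt "0 0 -0.8" --pt "0 0 -0.8" --pt "0 0 -0.6" --pt "0 0 -0.4" --pt "0 0 -0.2" --pt "0 0 0" --pt "0 0 0" --yaw '[0,0,0,0,0,0,0,0,0,0]' --grip '[-1,-1,-1,-1,-1,-1,-1,-1,-1,-1]'

```text
clock: 31.93
eef_pos: [0.5915, -0.1909, 0.0263]
ee_rot: [0.0, 0.729, 0.684, 0.0]
force: [0.3, -0.7, 0.4]
gripper_width: 0.0872
grip_force: 0.0
```

>>> servo_tool --pt "0 0 0" --pt "0 0 0" --pt "0 0 0" --pt "0 0 0" --pt "0 0 0" --pt "0 0 0" --pt "0 0 0.6" --pt "0 0 0.9" --pt "0 0 0.9" --pt "0 0 0.9" --yaw '[0,0,0,0,0,0,0,0,0,0]' --grip '[1,1,1,1,1,1,1,1,1,1]'

```text
clock: 32.77
eef_pos: [0.5905, -0.191, 0.1085]
ee_rot: [-0.001, 0.73, 0.684, -0.001]
force: [-0.3, -0.9, -0.8]
gripper_width: 0.0654
grip_force: 29.6
```

>>> servo_tool --pt "0 0 0.9" --pt "0 0 0.9" --pt "0 0 0.9" --pt "0 0 0.5" --pt "-0.81 0.72 0" --pt "-0.81 0.72 0" --pt "-0.81 0.72 0" --pt "-0.81 0.72 0" --pt "-0.81 0.72 0" --pt "-0.81 0.74 0" --yaw '[0,0,0,0,0,0,0,0,0,0]' --grip '[1,1,1,1,1,1,1,1,1,1]'

```text
clock: 33.6
eef_pos: [0.4682, -0.0819, 0.1872]
ee_rot: [-0.0, 0.729, 0.684, -0.0]
force: [0.1, 1.4, -2.0]
gripper_width: 0.0651
grip_force: 29.6
```

Run:
```python
from h import *
st()
pp=arm.camera('scene')
print('held exp',bb(pp,PROF['cup'],.470,-.083,arm.state()['eef_pos'][2]-.0205).round(1))
for c,v,e,b,m in find('cup',PROF['cup'],pp): print(round(c,2),v.round(3),round(e,2),b)
```

```text
{'clock': 33.6, 'eef_pos': [0.468, -0.082, 0.187], 'ee_rot': [-0.0, 0.729, 0.684, -0.0], 'force': [0.077, 1.355, -1.976], 'gripper_width': 0.065, 'grip_force': 29.617, 'joints': [-0.8, -0.086, 0.85, 1.911, 0.068, 1.289, -0.035]}
held exp [313.  213.  344.2 257.8]
0.9 [ 0.479 -0.077] 3.47 [314.5 281.9 344.6 315.8]
0.78 [ 0.435 -0.287] 2.44 [383.7 315.4 419.2 357.2]
0.67 [ 0.574 -0.013] 4.49 [315.6 261.4 344.3 289.7]
0.6 [0.72  0.088] 5.57 [317.6 212.9 340.8 261. ]
```

Run:
```python
from h import *
pp=arm.camera('scene');z=arm.state()['eef_pos'][2]-.0205
for c,v,e,b,m in find('cup',PROF['cup'],pp):
  if b[1]<240:
    for r in range(int(b[1]),int(b[3])+1,3):
      w=np.where(m[r])[0]; print(r,(w.min(),w.max()) if len(w) else None,end=' ')
print();
for zz,r in((z,.021),(z+.052,.028),(z+.052,.034),(z+.084,.034)): print(zz.round(3),bb(pp,[(r,0)],.470,-.082,zz).round(1))
cv2.imwrite('pics/k10.png',cv2.resize(pp['image'][190:330,270:430],(686,600),interpolation=cv2.INTER_CUBIC)[:,:,::-1])
```

```text
214 None 217 (np.int64(319), np.int64(338)) 220 (np.int64(320), np.int64(341)) 223 (np.int64(320), np.int64(341)) 226 (np.int64(320), np.int64(341)) 229 (np.int64(320), np.int64(341)) 232 (np.int64(321), np.int64(342)) 235 (np.int64(321), np.int64(340)) 238 (np.int64(320), np.int64(338)) 241 (np.int64(315), np.int64(337)) 244 (np.int64(316), np.int64(337)) 247 (np.int64(316), np.int64(336)) 250 (np.int64(317), np.int64(336)) 253 (np.int64(317), np.int64(335)) 256 (np.int64(319), np.int64(334)) 259 None 
0.167 [319.4 248.7 338.1 257.4]
0.219 [315.7 226.8 341.1 237.8]
0.219 [313.  225.6 343.8 239. ]
0.251 [312.6 212.6 343.8 225.5]
```

View pics/k10.png

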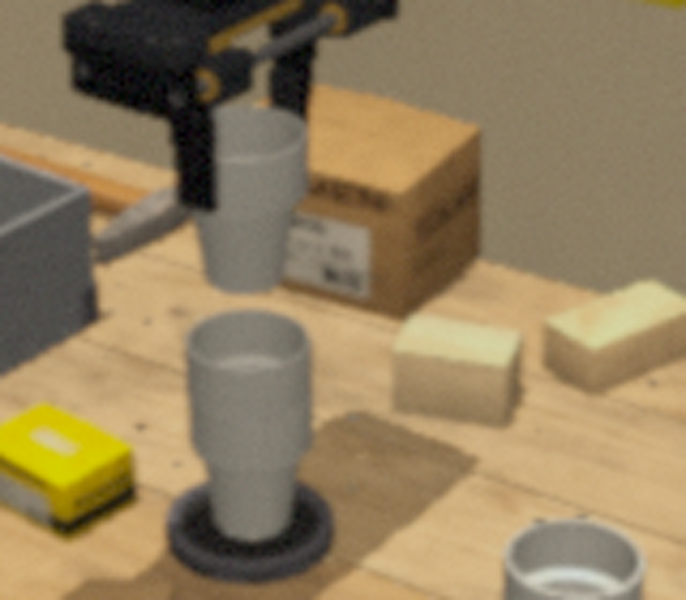

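The picture shows two cups nested on the stand at crop (250,420), and the third held upright about 1 px left of their axis. I'll nudge it, lower it and release.

>>> servo_tool --pt "0.1 -0.1 -0.6" --pt "0 0 -0.6" --pt "0 0 -0.6" --pt "0 0 -0.5" --pt "0 0 -0.4" --pt "0 0 -0.4" --pt "0 0 -0.3" --pt "0 0 -0.15" --pt "0 0 0" --pt "0 0 0" --yaw '[0,0,0,0,0,0,0,0,0,0]' --grip '[1,1,1,1,1,1,1,1,1,1]'

```text
clock: 34.63
eef_pos: [0.4723, -0.0852, 0.0994]
ee_rot: [0.0, 0.729, 0.684, -0.0]
force: [0.5, -0.3, -2.7]
gripper_width: 0.0649
grip_force: 29.9
```

>>> servo_tool --pt "0 0 -0.08" --pt "0 0 0" --pt "0 0 0" --pt "0 0 0" --pt "0 0 0" --pt "0 0 0" --pt "0 0 0" --pt "0 0 0" --pt "0 0 0" --pt "0 0 0" --yaw '[0,0,0,0,0,0,0,0,0,0]' --grip '[1,1,1,-1,-1,-1,-1,-1,-1,-1]'

```text
clock: 35.47
eef_pos: [0.4722, -0.0851, 0.0973]
ee_rot: [0.0, 0.729, 0.684, -0.0]
force: [0.2, 0.5, -0.0]
gripper_width: 0.0866
grip_force: 0.0
```

>>> servo_tool --pt "0 0 0.4" --pt "0 0 0.8" --pt "0 0 0.9" --pt "0 0 0.9" --pt "0 0 0.6" --pt "-0.15 -0.91 0" --pt "-0.15 -0.91 0" --pt "-0.15 -0.91 0" --pt "-0.15 -0.91 0" --pt "-0.15 -0.91 0" --yaw '[0,0,0,0,0,0,0,0,0,0]' --grip '[-1,-1,-1,-1,-1,-1,-1,-1,-1,-1]'

```text
clock: 36.3
eef_pos: [0.4532, -0.2, 0.1882]
ee_rot: [0.0, 0.729, 0.684, 0.001]
force: [0.6, 1.3, 0.0]
gripper_width: 0.0872
grip_force: 0.0
```

>>> servo_tool --pt "-0.15 -0.91 0" --pt "-0.15 -0.91 0" --pt "-0.15 -0.91 0" --pt "-0.15 -0.91 0" --pt "0 0 -0.8" --pt "0 0 -0.8" --pt "0 0 0" --pt "0 0 0" --pt "0 0 0" --pt "0 0 0" --yaw '[0,0,0,0,0,0,0,0,0,0]' --grip '[-1,-1,-1,-1,-1,-1,-1,-1,-1,-1]'

```text
clock: 37.13
eef_pos: [0.4392, -0.2899, 0.1486]
ee_rot: [0.001, 0.729, 0.684, 0.001]
force: [0.1, 1.0, -0.2]
gripper_width: 0.0868
grip_force: 0.0
```

Run:
```python
from h import *
st()
for n in('scene','top'):
  pp=arm.camera(n)
  for k in range(3): print('stack bb',k,bb(pp,PROF['cup'][2:],.470,-.083,.0075+.032*k).round(1))
  for c,v,e,b,m in find('cup',PROF['cup'],pp): print(n,round(c,2),v.round(3),round(e,2),b,m.sum())
  for c,v,e,b,m in find('filler_tin_mid',PROF['filler_tin'],pp): print('tin',n,round(c,2),v.round(3),round(e,2),b,m.sum())
```

```text
{'clock': 37.133, 'eef_pos': [0.439, -0.29, 0.149], 'ee_rot': [0.001, 0.729, 0.684, 0.001], 'force': [0.13, 0.976, -0.168], 'gripper_width': 0.087, 'grip_force': 0.0, 'joints': [-0.511, 0.174, 1.131, 1.863, -0.169, 1.207, 0.61]}
stack bb 0 [314.8 274.8 344.3 302. ]
stack bb 1 [314.4 262.9 344.3 290. ]
stack bb 2 [314.1 250.8 344.3 277.7]
scene 0.84 [ 0.436 -0.292] 1.67 [384.8 312.5 422.9 358.9] 1251
scene 0.81 [ 0.58  -0.015] 10.85 [315.8 273.3 347.4 288.2] 314
scene 0.65 [0.62  0.022] 3.45 [313.7 248.4 343.8 277.8] 729
scene 0.57 [ 0.472 -0.077] 3.34 [312.6 282.7 343.2 317. ] 625
tin scene 0.92 [ 0.592 -0.333] 2.79 [437.  293.  466.3 331.2] 577
stack bb 0 [354.5 275.1 379.4 299.7]
stack bb 1 [355.2 274.2 380.7 299.4]
stack bb 2 [355.8 273.1 382.1 299. ]
top 0.9 [ 0.472 -0.086] 1.43 [353.3 273.8 381.7 299.9] 538
top 0.65 [ 0.438 -0.275] 2.64 [425.1 287.6 444.5 313.1] 370
tin top 0.83 [ 0.575 -0.344] 1.5 [441.7 243.4 468.4 264.9] 290
```

>>> servo_tool --pt "0 0 -0.8" --pt "0 0 -0.8" --pt "0 0 -0.8" --pt "0 0 -0.8" --pt "0 0 -0.8" --pt "0 0 -0.5" --pt "0 0 -0.3" --pt "0 0 -0.1" --pt "0 0 0" --pt "0 0 0" --yaw '[0,0,0,0,0,0,0,0,0,0]' --grip '[-1,-1,-1,-1,-1,-1,-1,-1,-1,-1]'

```text
clock: 38.27
eef_pos: [0.4389, -0.2902, 0.0256]
ee_rot: [0.0, 0.729, 0.684, 0.0]
force: [0.4, -0.4, 1.0]
gripper_width: 0.0869
grip_force: 0.0
```

>>> servo_tool --pt "0 0 0" --pt "0 0 0" --pt "0 0 0" --pt "0 0 0" --pt "0 0 0" --pt "0 0 0.7" --pt "0 0 0.9" --pt "0 0 0.9" --pt "0 0 0.9" --pt "0 0 0.9" --yaw '[0,0,0,0,0,0,0,0,0,0]' --grip '[1,1,1,1,1,1,1,1,1,1]'

```text
clock: 39.1
eef_pos: [0.438, -0.2898, 0.1331]
ee_rot: [-0.0, 0.73, 0.684, -0.0]
force: [0.7, -0.7, -1.4]
gripper_width: 0.0652
grip_force: 29.7
```

>>> servo_tool --pt "0 0 0.9" --pt "0 0 0.9" --pt "0 0 0.9" --pt "0 0 0.8" --pt "0.14 0.92 0" --pt "0.14 0.92 0" --pt "0.14 0.92 0" --pt "0.14 0.92 0" --pt "0.14 0.92 0" --pt "0.14 0.92 0" --yaw '[0,0,0,0,0,0,0,0,0,0]' --grip '[1,1,1,1,1,1,1,1,1,1]'

```text
clock: 39.93
eef_pos: [0.4592, -0.1507, 0.2198]
ee_rot: [-0.0, 0.729, 0.684, 0.0]
force: [-0.6, 0.5, -1.9]
gripper_width: 0.0652
grip_force: 29.7
```

>>> servo_tool --pt "0.14 0.92 0" --pt "0.14 0.92 0" --pt "0.14 0.92 0" --pt "0 0 0" --pt "0 0 0" --pt "0 0 0" --pt "0 0 0" --pt "0 0 0" --pt "0 0 0" --pt "0 0 0" --yaw '[0,0,0,0,0,0,0,0,0,0]' --grip '[1,1,1,1,1,1,1,1,1,1]'

```text
clock: 40.77
eef_pos: [0.4698, -0.0833, 0.2198]
ee_rot: [-0.0, 0.73, 0.684, 0.0]
force: [0.7, -0.4, -1.2]
gripper_width: 0.0653
grip_force: 29.7
```

Run:
```python
from h import *
st()
pp=arm.camera('scene');z=arm.state()['eef_pos'][2]-.0205
print('held exp',bb(pp,PROF['cup'],.470,-.083,z).round(1),'foot',bb(pp,PROF['cup'][:1],.470,-.083,z).round(1))
for c,v,e,b,m in find('cup',PROF['cup'],pp):
  print(round(c,2),b)
  if b[1]<230:
    for r in range(int(b[1]),int(b[3])+1,3):
      w=np.where(m[r])[0]; print(r,(w.min(),w.max()) if len(w) else None,end=' ')
```

```text
{'clock': 40.767, 'eef_pos': [0.47, -0.083, 0.22], 'ee_rot': [-0.0, 0.73, 0.684, 0.0], 'force': [0.693, -0.407, -1.211], 'gripper_width': 0.065, 'grip_force': 29.671, 'joints': [-0.83, -0.115, 0.863, 1.859, 0.089, 1.359, -0.055]}
held exp [312.6 199.4 344.2 244.7] foot [319.4 236.2 338.3 244.7]
0.97 [314.6 285.4 345.3 315.9]
0.94 [314.8 201.6 347.9 247.2]
201 (np.int64(327), np.int64(329)) 204 (np.int64(322), np.int64(341)) 207 (np.int64(322), np.int64(344)) 210 (np.int64(322), np.int64(344)) 213 (np.int64(322), np.int64(344)) 216 (np.int64(322), np.int64(344)) 219 (np.int64(322), np.int64(344)) 222 (np.int64(322), np.int64(343)) 225 (np.int64(321), np.int64(341)) 228 (np.int64(317), np.int64(340)) 231 (np.int64(318), np.int64(339)) 234 (np.int64(319), np.int64(339)) 237 (np.int64(319), np.int64(338)) 240 (np.int64(319), np.int64(338)) 243 (np.int64(321), np.int64(336)) 246 None 0.91 [317.2 273.4 344.  291.2]
0.77 [315.3 250.  344.5 276.9]
```

>>> servo_tool --pt "0 0 -0.6" --pt "0 0 -0.6" --pt "0 0 -0.6" --pt "0 0 -0.5" --pt "0 0 -0.4" --pt "0 0 -0.4" --pt "0 0 -0.3" --pt "0 0 -0.15" --pt "0 0 0" --pt "0 0 0" --yaw '[0,0,0,0,0,0,0,0,0,0]' --grip '[1,1,1,1,1,1,1,1,1,1]'

```text
clock: 41.7
eef_pos: [0.47, -0.0828, 0.1312]
ee_rot: [0.0, 0.729, 0.684, -0.0]
force: [-0.6, -0.0, -2.2]
gripper_width: 0.0655
grip_force: 29.7
```

>>> servo_tool --pt "0 0 -0.09" --pt "0 0 0" --pt "0 0 0" --pt "0 0 0" --pt "0 0 0" --pt "0 0 0" --pt "0 0 0" --pt "0 0 0" --pt "0 0 0" --pt "0 0 0" --yaw '[0,0,0,0,0,0,0,0,0,0]' --grip '[1,1,1,-1,-1,-1,-1,-1,-1,-1]'

```text
clock: 42.53
eef_pos: [0.4699, -0.0828, 0.1288]
ee_rot: [-0.0, 0.729, 0.684, -0.0]
force: [-0.3, 0.4, 0.4]
gripper_width: 0.0866
grip_force: 0.0
```

>>> servo_tool --pt "0 0 0.4" --pt "0 0 0.8" --pt "0 0 0.8" --pt "0 0 0.6" --pt "0.2 0.9 0" --pt "0.2 0.9 0" --pt "0.2 0.9 0" --pt "0.2 0.9 0" --pt "0.2 0.9 0" --pt "0 0 0" --yaw '[0,0,0,0,0,0,0,0,0,0]' --grip '[-1,-1,-1,-1,-1,-1,-1,-1,-1,-1]'

```text
clock: 43.37
eef_pos: [0.4955, 0.0346, 0.1944]
ee_rot: [0.0, 0.728, 0.686, 0.0]
force: [-0.0, 0.5, -0.8]
gripper_width: 0.0871
grip_force: 0.0
```

Run:
```python
from h import *
st()
o=[];A=[]
for n in('scene','top'):
  pp=arm.camera(n);A.append(pp)
  for k in range(4): print('stack bb',k,bb(pp,PROF['cup'][2:],.470,-.083,.0075+.032*k).round(1))
  for c,v,e,b,m in find('cup',PROF['cup'],pp): print(n,round(c,2),v.round(3),round(e,2),b,m.sum())
  for c,v,e,b,m in find('filler_tin_mid',PROF['filler_tin'],pp,conf=.2): print('tin',n,round(c,2),v.round(3),round(e,2),b,m.sum());o.append((pp,b))
if len(o)>1: print(fit(o,PROF['filler_tin'],(.57,-.345)))
for pp in A:print('tin exp',bb(pp,PROF['filler_tin'],.57,-.345))
a=cv2.resize(A[0]['image'][220:340,290:490],(400,240),interpolation=cv2.INTER_CUBIC);b=cv2.resize(A[1]['image'][200:320,300:500],(400,240),interpolation=cv2.INTER_CUBIC)
cv2.imwrite('pics/k11.png',np.hstack([a,b])[:,:,::-1])
```

```text
{'clock': 43.367, 'eef_pos': [0.495, 0.035, 0.194], 'ee_rot': [0.0, 0.728, 0.686, 0.0], 'force': [-0.011, 0.51, -0.781], 'gripper_width': 0.087, 'grip_force': 0.0, 'joints': [-0.929, -0.014, 0.775, 1.855, 0.01, 1.296, -0.215]}
stack bb 0 [314.8 274.8 344.3 302. ]
stack bb 1 [314.4 262.9 344.3 290. ]
stack bb 2 [314.1 250.8 344.3 277.7]
stack bb 3 [313.7 238.3 344.2 265.1]
scene 0.86 [0.616 0.024] 8.97 [311.4 260.3 343.1 277.8] 336
scene 0.64 [0.666 0.056] 4.63 [311.5 240.2 344.4 266.8] 708
scene 0.62 [ 0.571 -0.017] 8.67 [314.6 270.4 346.1 290. ] 361
tin scene 0.8 [ 0.59  -0.331] 2.36 [433.9 292.3 466.1 330.8] 580
stack bb 0 [354.5 275.1 379.4 299.7]
stack bb 1 [355.2 274.2 380.7 299.4]
stack bb 2 [355.8 273.1 382.1 299. ]
stack bb 3 [356.6 272.1 383.5 298.7]
top 0.86 [ 0.48 -0.1 ] 2.23 [361.2 269.3 384.3 299.8] 450
tin top 0.88 [ 0.566 -0.349] 2.12 [444.3 243.1 469.5 272.1] 529
(array([ 0.56995033, -0.34022607]), np.float64(3.557248758366807))
tin exp [436.33146261 293.5842479  468.74351532 339.08123356]
tin exp [440.61741103 243.62978047 469.88755502 268.46184223]
```

View pics/k11.png

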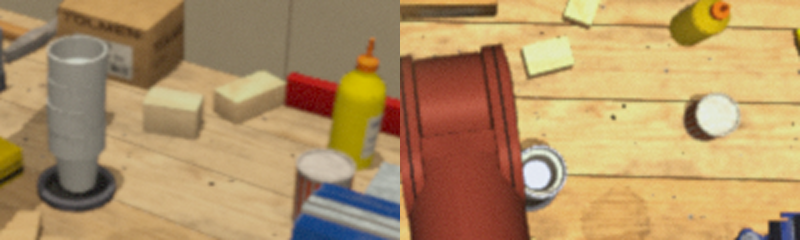

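The left crop shows all four cups nested upright on the stand. The tin's lid is centred at about (452.5,302.5) in the scene view and (460,257.5) in the top view, and it is partly hidden by the vise.

Run:
```python
from h import *
for n,uv in(('scene',(452.5,302.5)),('top',(460,257.5))):
    pp=arm.camera(n);print(n,at_z(pp,uv,.078).round(4))
    for r in arm.spot_point('filler_tin_mid',pp)[:2]: print(r['conf'],at_z(pp,r['position'],.039).round(4))
    # vise extent: project saturated blue pixels onto z=.1
    h=cv2.cvtColor(pp['image'],cv2.COLOR_RGB2HSV);m=cv2.inRange(h,(105,120,60),(125,255,255)).astype(bool);m[:280]=0
    P=np.argwhere(m)[:,::-1]
    if n=='top': print('vise',np.array([at_z(pp,k,.12)[:2] for k in P[::7]]).max(0),np.array([at_z(pp,k,.12)[:2] for k in P[::7]]).min(0))
```

```text
scene [ 0.5642 -0.3446  0.078 ]
0.81 [ 0.575  -0.3402  0.039 ]
top [ 0.5618 -0.3486  0.078 ]
0.61 [ 0.5621 -0.3424  0.039 ]
0.5 [ 0.4822 -0.0775  0.039 ]
vise [0.48419091 0.42416879] [ 0.21233835 -0.57797081]
```

>>> servo_tool --pt "0.16 -0.9 0.4" --pt "0.16 -0.9 0.4" --pt "0.16 -0.9 0" --pt "0.16 -0.9 0" --pt "0.16 -0.9 0" --pt "0.16 -0.9 0" --pt "0.16 -0.9 0" --pt "0.16 -0.9 0" --pt "0.16 -0.9 0" --pt "0.16 -0.9 0" --yaw '[0,0,0,0,0,-0.5,-0.5,-0.5,-0.5,-0.5]' --grip '[-1,-1,-1,-1,-1,-1,-1,-1,-1,-1]'

```text
clock: 44.7
eef_pos: [0.535, -0.1964, 0.2139]
ee_rot: [-0.0, 0.813, 0.582, 0.0]
force: [0.0, 0.9, 0.6]
gripper_width: 0.0867
grip_force: 0.0
```

>>> servo_tool --pt "0.17 -0.9 0" --pt "0.17 -0.9 0" --pt "0.17 -0.9 0" --pt "0.17 -0.9 0" --pt "0.17 -0.9 0" --pt "0.17 -0.9 0" --pt "0.16 -0.8 0" --pt "0 0 0" --pt "0 0 0" --pt "0 0 0" --yaw '[-0.7,-0.7,-0.7,-0.7,-0.7,-0.7,-0.8,0,0,0]' --grip '[-1,-1,-1,-1,-1,-1,-1,-1,-1,-1]'

```text
clock: 45.53
eef_pos: [0.5644, -0.3498, 0.2136]
ee_rot: [-0.0, 0.935, 0.354, -0.0]
force: [-0.5, 0.9, 0.0]
gripper_width: 0.0868
grip_force: 0.0
```

Run:
```python
from h import *
st()
for n in('scene','top'):
    pp=arm.camera(n)
    for r in arm.spot_point('filler_tin_mid',pp)[:2]: print(n,r['conf'],at_z(pp,r['position'],.039).round(4))
    for c,v,e,b,m in find('filler_tin_mid',PROF['filler_tin'],pp,conf=.2): print('tin',n,round(c,2),v.round(3),round(e,2),b,m.sum())
    print(bb(pp,PROF['filler_tin'],.565,-.346))
```

```text
{'clock': 45.533, 'eef_pos': [0.564, -0.35, 0.214], 'ee_rot': [-0.0, 0.935, 0.354, -0.0], 'force': [-0.5, 0.917, 0.009], 'gripper_width': 0.087, 'grip_force': 0.0, 'joints': [-0.227, 0.528, 1.063, 1.43, -0.46, 1.45, -0.017]}
scene 0.97 [ 0.5723 -0.3318  0.039 ]
tin scene 0.89 [ 0.606 -0.326] 2.35 [434.6 288.5 467.  326.4] 631
[435.81404541 294.70999223 468.31796199 340.38414401]
top 0.72 [ 0.5649 -0.3466  0.039 ]
tin top 0.5 [ 0.564 -0.318] 3.95 [439.2 245.3 457.9 270.7] 293
[440.97850257 245.35333034 470.29029882 270.11386879]
```

>>> servo_tool --pt "0.1 0.24 -0.8" --pt "0 0 -0.8" --pt "0 0 -0.8" --pt "0 0 -0.8" --pt "0 0 -0.8" --pt "0 0 -0.8" --pt "0 0 -0.6" --pt "0 0 -0.5" --pt "0 0 0" --pt "0 0 0" --yaw '[0,0,0,0,0,0,0,0,0,0]' --grip '[-1,-1,-1,-1,-1,-1,-1,-1,-1,-1]'

```text
clock: 46.67
eef_pos: [0.5668, -0.3443, 0.0663]
ee_rot: [-0.0, 0.936, 0.353, -0.0]
force: [-0.2, -0.9, 0.3]
gripper_width: 0.0866
grip_force: 0.0
```

Run:
```python
from h import *
st()
p=arm.camera('scene');q=arm.camera('top')
for pp in(p,q):
    for r in arm.spot_point('filler_tin_mid',pp)[:2]: print(r['conf'],r['position'],at_z(pp,r['position'],.039).round(4))
a=cv2.resize(p['image'][220:340,380:520],(467,400),interpolation=cv2.INTER_CUBIC);b=cv2.resize(q['image'][210:310,420:500],(320,400),interpolation=cv2.INTER_CUBIC)
cv2.imwrite('pics/k12.png',np.hstack([a,b])[:,:,::-1])
```

```text
{'clock': 46.667, 'eef_pos': [0.567, -0.344, 0.066], 'ee_rot': [-0.0, 0.936, 0.353, -0.0], 'force': [-0.23, -0.855, 0.286], 'gripper_width': 0.087, 'grip_force': 0.0, 'joints': [-0.203, 0.634, 0.979, 1.608, -0.555, 1.202, 0.043]}
0.79 [451.1, 313.3] [ 0.579  -0.3385  0.039 ]
0.29 [326.4, 285.6] [ 0.5246 -0.0358  0.039 ]
0.75 [322.6, 300.6] [0.431  0.0426 0.039 ]
0.51 [456.6, 257.8] [ 0.5658 -0.3502  0.039 ]
```

View pics/k12.png

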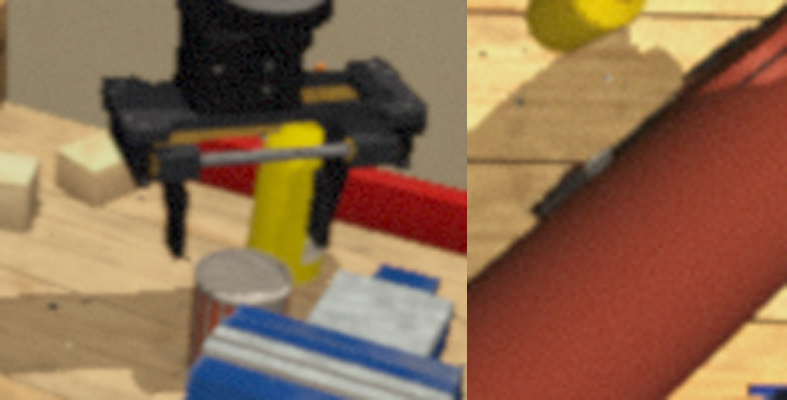

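The tips, at crop (177,250) and (320,245), straddle the tin top at (243,278) and clear the glue bottle. I'll go down and grip.

>>> servo_tool --pt "-0.05 0.05 -0.4" --pt "0 0 -0.4" --pt "0 0 -0.4" --pt "0 0 -0.4" --pt "0 0 -0.3" --pt "0 0 -0.3" --pt "0 0 0" --pt "0 0 0" --pt "0 0 0" --pt "0 0 0" --yaw '[0,0,0,0,0,0,0,0,0,0]' --grip '[-1,-1,-1,-1,-1,-1,-1,-1,-1,-1]'

```text
clock: 47.7
eef_pos: [0.566, -0.3434, 0.0119]
ee_rot: [0.0, 0.936, 0.353, 0.0]
force: [0.0, -0.2, -0.3]
gripper_width: 0.0872
grip_force: 0.0
```

>>> servo_tool --pt "0 0 0" --pt "0 0 0" --pt "0 0 0" --pt "0 0 0" --pt "0 0 0" --pt "0 0 0" --pt "0 0 0" --pt "0 0 0" --pt "0 0 0.2" --pt "0 0 0.5" --yaw '[0,0,0,0,0,0,0,0,0,0]' --grip '[1,1,1,1,1,1,1,1,1,1]'

```text
clock: 48.53
eef_pos: [0.5643, -0.3419, 0.0274]
ee_rot: [-0.001, 0.936, 0.353, -0.001]
force: [0.1, 0.2, -3.1]
gripper_width: 0.0634
grip_force: 30.0
```

>>> servo_tool --pt "0 0 0.8" --pt "0 0 0.8" --pt "0 0 0.8" --pt "0 0 0.8" --pt "0 0 0.8" --pt "0 0 0.8" --pt "0 0 0.8" --pt "0 0 0.8" --pt "0 0 0.8" --pt "0 0 0.5" --yaw '[0,0,0,0,0,0,0,0,0,0]' --grip '[1,1,1,1,1,1,1,1,1,1]'

```text
clock: 49.37
eef_pos: [0.5656, -0.3435, 0.2242]
ee_rot: [0.001, 0.936, 0.353, 0.001]
force: [0.4, -0.1, -1.9]
gripper_width: 0.0634
grip_force: 30.0
```

>>> servo_tool --pt "-0.1 0.6 0" --pt "-0.15 0.9 0" --pt "-0.15 0.9 0" --pt "-0.15 0.9 0" --pt "-0.15 0.9 0" --pt "-0.15 0.9 0" --pt "-0.15 0.9 0" --pt "-0.15 0.9 0" --pt "-0.15 0.9 0" --pt "-0.15 0.9 0" --yaw '[0.4,0.4,0.4,0.4,0.4,0.4,0.4,0.4,0.4,0.4]' --grip '[1,1,1,1,1,1,1,1,1,1]'

```text
clock: 50.2
eef_pos: [0.5286, -0.1248, 0.2213]
ee_rot: [-0.0, 0.841, 0.54, -0.0]
force: [0.8, 0.2, -1.6]
gripper_width: 0.0633
grip_force: 30.0
```

>>> servo_tool --pt "-0.15 0.9 0" --pt "-0.15 0.9 0" --pt "-0.15 0.9 0" --pt "-0.15 0.9 0" --pt "-0.15 0.9 0" --pt "-0.15 0.9 0" --pt "-0.15 0.9 0" --pt "-0.15 0.9 0" --pt "-0.15 0.9 0" --pt "-0.15 0.9 0" --yaw '[0.35,0.35,0.35,0.35,0.35,0.35,0.35,0.35,0.35,0.35]' --grip '[1,1,1,1,1,1,1,1,1,1]'

```text
clock: 51.03
eef_pos: [0.4914, 0.1005, 0.2215]
ee_rot: [-0.0, 0.729, 0.685, 0.0]
force: [-0.2, -0.3, -2.7]
gripper_width: 0.0636
grip_force: 30.0
```

>>> servo_tool --pt "-0.15 0.9 0" --pt "-0.15 0.9 0" --pt "-0.15 0.9 0" --pt "-0.15 0.9 0" --pt "-0.05 0.5 0" --pt "0 0 0" --pt "0 0 0" --pt "0 0 0" --pt "0 0 0" --pt "0 0 0" --yaw '[0,0,0,0,0,0,0,0,0,0]' --grip '[1,1,1,1,1,1,1,1,1,1]'

```text
clock: 51.87
eef_pos: [0.4759, 0.2009, 0.2214]
ee_rot: [-0.0, 0.73, 0.683, 0.0]
force: [-0.2, -0.9, -3.0]
gripper_width: 0.0632
grip_force: 30.0
```

>>> servo_tool --pt "-0.1 0.5 0" --pt "0 0.5 0" --pt "0 0 -0.8" --pt "0 0 -0.8" --pt "0 0 -0.8" --pt "0 0 -0.8" --pt "0 0 -0.8" --pt "0 0 -0.8" --pt "0 0 -0.8" --pt "0 0 -0.8" --yaw '[0,0,0,0,0,0,0,0,0,0]' --grip '[1,1,1,1,1,1,1,1,1,1]'

```text
clock: 52.7
eef_pos: [0.473, 0.2283, 0.0602]
ee_rot: [-0.0, 0.729, 0.684, 0.0]
force: [0.2, 0.6, -3.1]
gripper_width: 0.0635
grip_force: 30.0
```

>>> servo_tool --pt "0 0 -0.6" --pt "0 0 -0.5" --pt "0 0 -0.3" --pt "0 0 -0.15" --pt "0 0 -0.05" --pt "0 0 0" --pt "0 0 0" --pt "0 0 0" --pt "0 0 0" --pt "0 0 0" --yaw '[0,0,0,0,0,0,0,0,0,0]' --grip '[1,1,1,1,1,1,1,1,1,1]'

```text
clock: 53.53
eef_pos: [0.4733, 0.2272, 0.0217]
ee_rot: [-0.0, 0.729, 0.684, 0.0]
force: [0.7, -1.0, -2.2]
gripper_width: 0.0633
grip_force: 30.0
```

>>> servo_tool --pt "0 0 -0.06" --pt "0 0 -0.04" --pt "0 0 0" --pt "0 0 0" --pt "0 0 0" --pt "0 0 0" --pt "0 0 0" --pt "0 0 0" --pt "0 0 0" --pt "0 0 0" --yaw '[0,0,0,0,0,0,0,0,0,0]' --grip '[1,1,1,1,-1,-1,-1,-1,-1,-1]'

```text
clock: 54.37
eef_pos: [0.4732, 0.227, 0.0189]
ee_rot: [-0.0, 0.729, 0.684, 0.0]
force: [-0.2, 0.4, 0.1]
gripper_width: 0.086
grip_force: 0.0
```

>>> servo_tool --pt "0 0 0.4" --pt "0 0 0.8" --pt "0 0 1" --pt "0 0 1" --pt "0 0 1" --pt "0 0 1" --pt "0 0 1" --pt "0 0 1" --pt "0 0 1" --pt "0 0 1" --yaw '[0,0,0,0,0,0,0,0,0,0]' --grip '[-1,-1,-1,-1,-1,-1,-1,-1,-1,-1]'

```text
clock: 55.2
eef_pos: [0.4731, 0.2264, 0.2509]
ee_rot: [-0.0, 0.73, 0.684, 0.0]
force: [0.7, 0.3, 0.4]
gripper_width: 0.0871
grip_force: 0.0
```

Run:
```python
from h import *
st()
for n in('scene','top'):
    pp=arm.camera(n)
    print(n,'exp',bb(pp,PROF['filler_tin'],.473,.227,.006).round(1))
    for c,v,e,b,m in find('filler_tin_mid',PROF['filler_tin'],pp,.006,.2): print('tin',round(c,2),v.round(3),round(e,2),b,m.sum())
    for q in('case_lid_handle','case_lid_hinge'):
        for r in arm.spot_point(q,pp)[:2]: print(q,r['conf'],r['position'])
    print('knob exp',proj(pp,[.484,.3755,.202]),'hinge',proj(pp,[.475,.301,.098]))
    for r in arm.outline_of('case_lid',pp)[:1]: print('lid',r['conf'],r['bbox'])
```

```text
{'clock': 55.2, 'eef_pos': [0.473, 0.226, 0.251], 'ee_rot': [-0.0, 0.73, 0.684, 0.0], 'force': [0.697, 0.309, 0.364], 'gripper_width': 0.087, 'grip_force': 0.0, 'joints': [-1.261, 0.033, 0.76, 1.707, -0.024, 1.41, -0.563]}
scene exp [219.5 245.2 246.6 282.8]
tin 0.8 [0.513 0.288] 2.4 [213.6 238.7 240.3 268.4] 564
case_lid_handle 0.84 [190.3, 197.1]
case_lid_hinge 0.58 [210.8, 237.3]
knob exp [189.9012164 196.0987542] hinge [211.6262158  238.91138815]
lid 0.95 [154.5, 170.2, 247.6, 256.0]
top exp [246.8 272.5 272.7 296. ]
tin 0.52 [0.478 0.215] 8.16 [253.8 271.5 260.6 293.6] 128
knob exp [193.78273823 275.19562081] hinge [231.0752286  282.08145035]
lid 0.56 [193.8, 222.0, 237.4, 336.7]
```

The tin's outline in the case is off from where I expected it. I'll move behind the lid and look again before closing.

>>> servo_tool --pt "0 0 0.8" --pt "0.06 0.75 0" --pt "0.06 0.75 0" --pt "0.06 0.75 0" --pt "0.06 0.75 0" --pt "0.06 0.75 0" --pt "0.06 0.75 0" --pt "0.06 0.75 0" --pt "0.06 0.8 0" --pt "0 0 0" --yaw '[0,0,0,0,0,0,0,0,0,0]' --grip '[-1,-1,-1,-1,-1,-1,-1,-1,-1,-1]'

```text
clock: 56.53
eef_pos: [0.4836, 0.3825, 0.2671]
ee_rot: [-0.0, 0.728, 0.686, -0.001]
force: [-0.2, 0.6, -0.5]
gripper_width: 0.0868
grip_force: 0.0
```

Run:
```python
from h import *
st()
for n in('scene','top'):
    pp=arm.camera(n)
    print(n,'exp',bb(pp,PROF['filler_tin'],.473,.227,.006).round(1))
    for q in('filler_tin_mid',):
      for r in arm.outline_of(q,pp)[:2]:
        b=np.array(r['bbox']);m=r['mask'];ys,xs=np.where(m)
        f=lambda v:(bb(pp,PROF['filler_tin'],*v,.006)-b)[:3]
        s=least_squares(f,(.473,.227));print(r['conf'],b,'LRT fit',s.x.round(3),f(s.x).round(1))
        print({int(k):(int(xs[ys==k].min()),int(xs[ys==k].max())) for k in range(ys.min(),ys.max()+1,3)})
      for r in arm.spot_point(q,pp)[:2]: print(r['conf'],r['position'],at_z(pp,r['position'],.045).round(3))
```

```text
{'clock': 56.533, 'eef_pos': [0.484, 0.383, 0.267], 'ee_rot': [-0.0, 0.728, 0.686, -0.001], 'force': [-0.222, 0.577, -0.49], 'gripper_width': 0.087, 'grip_force': 0.0, 'joints': [-1.298, 0.276, 0.704, 1.458, -0.178, 1.474, -0.654]}
scene exp [219.5 245.2 246.6 282.8]
0.93 [209.  237.2 237.6 271.7] LRT fit [0.494 0.283] [ 1.   0.1 -1. ]
{240: (222, 231), 243: (215, 236), 246: (213, 236), 249: (214, 236), 252: (214, 237), 255: (214, 237), 258: (215, 237), 261: (215, 233), 264: (215, 227), 267: (216, 222)}
0.56 [223.7, 257.3] [0.486 0.274 0.045]
top exp [246.8 272.5 272.7 296. ]
0.72 [236.6 267.5 259.1 292.3] LRT fit [0.487 0.263] [-2.  -0.   2.1]
{268: (244, 248), 271: (239, 255), 274: (237, 258), 277: (236, 260), 280: (236, 260), 283: (237, 260), 286: (238, 258), 289: (243, 255)}
0.71 [309.6 290.5 336.5 312.1] LRT fit [0.426 0.041] [ 2.1  0.  -2.1]
{288: (317, 319), 291: (315, 338), 294: (315, 340), 297: (314, 339), 300: (314, 339), 303: (313, 338), 306: (313, 338), 309: (326, 337)}
0.84 [248.2, 278.3] [0.491 0.263 0.045]
0.72 [366.0, 285.7] [ 0.477 -0.083  0.045]
```

The tin now reads (0.488, 0.264), upright against the case's back wall, so it was knocked about 4 cm but is still within tolerance. Now I'll grip the knob from above, behind the lid.

>>> servo_tool --pt "0 -0.25 -0.6" --pt "0 0 -0.6" --pt "0 0 -0.6" --pt "0 0 -0.6" --pt "0 0 -0.6" --pt "0 0 -0.5" --pt "0 0 -0.5" --pt "0 0 -0.3" --pt "0 0 0" --pt "0 0 0" --yaw '[0,0,0,0,0,0,0,0,0,0]' --grip '[-1,-1,-1,-1,-1,-1,-1,-1,-1,-1]'

```text
clock: 57.67
eef_pos: [0.4852, 0.3719, 0.1613]
ee_rot: [0.0, 0.729, 0.684, -0.0]
force: [-0.3, -0.3, 0.1]
gripper_width: 0.0869
grip_force: 0.0
```

>>> servo_tool --pt "0 0 0" --pt "0 0 0" --pt "0 0 0" --pt "0 0 0" --pt "0 0 0" --pt "0 0 0" --pt "0 0 0" --pt "0 0 0" --pt "0 0 0" --pt "0 0 0" --yaw '[0,0,0,0,0,0,0,0,0,0]' --grip '[1,1,1,1,1,1,1,1,1,1]'

```text
clock: 58.5
eef_pos: [0.4851, 0.3719, 0.1613]
ee_rot: [-0.0, 0.729, 0.684, -0.0]
force: [-2.2, -0.1, 0.2]
gripper_width: 0.0283
grip_force: 2.0
```

Run:
```python
from h import *
st()
b=np.arctan2(.043,.120);r=np.hypot(.043,.12);d=np.array([.064,.998])
th=np.linspace(1.84,.15,31)
P=np.array([[*( -d*r*np.cos(t+b)),r*np.sin(t+b)] for t in th])
print((np.diff(P,axis=0)/.025).round(2).tolist())
```

```text
{'clock': 58.5, 'eef_pos': [0.485, 0.372, 0.161], 'ee_rot': [-0.0, 0.729, 0.684, -0.0], 'force': [-2.208, -0.051, 0.175], 'gripper_width': 0.028, 'grip_force': 2.033, 'joints': [-1.282, 0.316, 0.69, 1.633, -0.209, 1.268, -0.617]}
[[-0.02, -0.24, 0.16], [-0.02, -0.25, 0.14], [-0.02, -0.26, 0.13], [-0.02, -0.26, 0.12], [-0.02, -0.27, 0.1], [-0.02, -0.27, 0.09], [-0.02, -0.28, 0.07], [-0.02, -0.28, 0.05], [-0.02, -0.28, 0.04], [-0.02, -0.29, 0.02], [-0.02, -0.29, 0.01], [-0.02, -0.29, -0.01], [-0.02, -0.29, -0.03], [-0.02, -0.28, -0.04], [-0.02, -0.28, -0.06], [-0.02, -0.28, -0.07], [-0.02, -0.27, -0.09], [-0.02, -0.27, -0.1], [-0.02, -0.26, -0.12], [-0.02, -0.25, -0.13], [-0.02, -0.25, -0.15], [-0.02, -0.24, -0.16], [-0.01, -0.23, -0.17], [-0.01, -0.22, -0.19], [-0.01, -0.21, -0.2], [-0.01, -0.19, -0.21], [-0.01, -0.18, -0.22], [-0.01, -0.17, -0.23], [-0.01, -0.16, -0.24], [-0.01, -0.14, -0.25]]
```

>>> servo_tool --pt "0 0 0" --pt "0 0 0" --pt "-0.02 -0.24 0.16" --pt "-0.02 -0.25 0.14" --pt "-0.02 -0.26 0.13" --pt "-0.02 -0.26 0.12" --pt "-0.02 -0.27 0.1" --pt "-0.02 -0.27 0.09" --pt "-0.02 -0.28 0.07" --pt "-0.02 -0.28 0.05" --yaw '[0,0,0,0,0,0,0,0,0,0]' --grip '[1,1,1,1,1,1,1,1,1,1]'

```text
clock: 59.33
eef_pos: [0.4803, 0.3188, 0.1832]
ee_rot: [-0.001, 0.729, 0.684, -0.0]
force: [-6.0, 2.3, 2.0]
gripper_width: 0.0267
grip_force: 30.0
```

>>> servo_tool --pt "-0.02 -0.28 0.04" --pt "-0.02 -0.29 0.02" --pt "-0.02 -0.29 0.01" --pt "-0.02 -0.29 -0.01" --pt "-0.03 -0.29 -0.03" --pt "-0.03 -0.28 -0.04" --pt "-0.03 -0.28 -0.06" --pt "-0.03 -0.28 -0.07" --pt "-0.03 -0.27 -0.09" --pt "-0.03 -0.27 -0.1" --yaw '[0,0,0,0,0,0,0,0,0,0]' --grip '[1,1,1,1,1,1,1,1,1,1]'

```text
clock: 60.17
eef_pos: [0.4742, 0.2477, 0.1744]
ee_rot: [-0.0, 0.73, 0.684, -0.0]
force: [-4.8, 0.9, -2.4]
gripper_width: 0.0267
grip_force: 30.0
```

>>> servo_tool --pt "-0.03 -0.26 -0.12" --pt "-0.03 -0.25 -0.13" --pt "-0.03 -0.25 -0.15" --pt "-0.03 -0.24 -0.16" --pt "-0.03 -0.23 -0.17" --pt "-0.02 -0.22 -0.19" --pt "-0.02 -0.21 -0.2" --pt "-0.02 -0.19 -0.21" --pt "-0.02 -0.18 -0.22" --pt "-0.02 -0.17 -0.23" --yaw '[0,0,0,0,0,0,0,0,0,0]' --grip '[1,1,1,1,1,1,1,1,1,1]'

```text
clock: 61.0
eef_pos: [0.4695, 0.1931, 0.13]
ee_rot: [0.001, 0.73, 0.684, 0.001]
force: [5.9, 1.7, -2.3]
gripper_width: 0.0266
grip_force: 30.0
```

>>> servo_tool --pt "0 -0.15 -0.24" --pt "0 -0.13 -0.24" --pt "0 -0.1 -0.25" --pt "0 -0.07 -0.25" --pt "0 -0.03 -0.2" --pt "0 0 -0.06" --pt "0 0 0" --pt "0 0 0" --pt "0 0 0" --pt "0 0 0" --yaw '[0,0,0,0,0,0,0,0,0,0]' --grip '[1,1,1,1,1,1,1,1,1,1]'

```text
clock: 61.83
eef_pos: [0.4682, 0.1784, 0.0995]
ee_rot: [0.0, 0.73, 0.683, -0.002]
force: [-4.5, -14.1, 19.4]
gripper_width: 0.0266
grip_force: 30.0
```

>>> servo_tool --pt "0 0 0" --pt "0 0 0" --pt "0 0 0" --pt "0 0 0" --pt "0 0 0" --pt "0 0 0" --pt "0 0 0" --pt "0 0 0.4" --pt "0 0 0.8" --pt "0 0 1" --yaw '[0,0,0,0,0,0,0,0,0,0]' --grip '[-1,-1,-1,-1,-1,-1,-1,-1,-1,-1]'

```text
clock: 62.67
eef_pos: [0.4675, 0.181, 0.1542]
ee_rot: [0.0, 0.73, 0.684, -0.001]
force: [0.3, -0.0, 1.3]
gripper_width: 0.0836
grip_force: 0.0
```

>>> servo_tool --pt "0 0 1" --pt "0 0 1" --pt "0 0 1" --pt "0 0.8 0.3" --pt "0 0.8 0" --pt "0 0.8 0" --pt "0 0.8 0" --pt "0 0.8 0" --pt "0 0.8 0" --pt "0 0 0" --yaw '[0,0,0,0,0,0,0,0,0,0]' --grip '[-1,-1,-1,-1,-1,-1,-1,-1,-1,-1]'

```text
clock: 63.5
eef_pos: [0.4671, 0.3062, 0.2367]
ee_rot: [-0.0, 0.728, 0.686, 0.0]
force: [-0.8, -0.0, 0.1]
gripper_width: 0.0872
grip_force: 0.0
```

Run:
```python
from h import *
st()
for n in('scene','top'):
    pp=arm.camera(n)
    print(n,'knob exp',proj(pp,[.468,.181,.141]).round(1),[ (round(r['conf'],2),r['position']) for r in arm.spot_point('case_lid_handle',pp)[:2]])
    c=[proj(pp,[*(np.array([.473,.227])+a*np.array([.064,.998])*.075+s*np.array([.998,-.064])*.15),.106]) for a in(-1,1) for s in(-1,1)]
    print('lid exp',np.min(c,0).round(),np.max(c,0).round(),[(round(r['conf'],2),r['bbox']) for r in arm.outline_of('case_lid',pp)[:2]])
    for k in range(4): print('stack',bb(pp,PROF['cup'][2:],.470,-.083,.0075+.032*k).round(1))
    for r in arm.outline_of('cup',pp): print('cup',round(r['conf'],2),r['bbox'])
    for q in('small_carton','offcut','sanding_block','wood_glue'):
        print(q,[np.round(at_z(pp,r['position'],0)[:2],3).tolist() for r in arm.spot_point(dict(offcut='offcut_1').get(q,q),pp) if r['conf']>.4])
    print('tin',[(round(r['conf'],2),r['bbox']) for r in arm.outline_of('filler_tin_mid',pp)[:2]])
```

```text
{'clock': 63.5, 'eef_pos': [0.467, 0.306, 0.237], 'ee_rot': [-0.0, 0.728, 0.686, 0.0], 'force': [-0.795, -0.029, 0.112], 'gripper_width': 0.087, 'grip_force': 0.0, 'joints': [-1.297, 0.136, 0.714, 1.652, -0.09, 1.388, -0.631]}
scene knob exp [241.9 236.1] [(0.88, [245.1, 234.5])]
lid exp [166. 217.] [291. 275.] [(0.65, [160.7, 216.9, 286.8, 276.5])]
stack [314.8 274.8 344.3 302. ]
stack [314.4 262.9 344.3 290. ]
stack [314.1 250.8 344.3 277.7]
stack [313.7 238.3 344.2 265.1]
cup 0.89 [312.8, 256.9, 343.9, 278.2]
cup 0.86 [312.9, 239.6, 344.2, 264.4]
cup 0.77 [314.0, 287.0, 345.1, 314.8]
cup 0.76 [314.1, 269.1, 346.4, 289.1]
small_carton [[0.446, 0.047], [0.586, -0.002]]
offcut [[0.763, -0.174], [0.65, -0.105]]
sanding_block [[0.661, 0.445]]
wood_glue [[0.704, -0.327], [0.475, 0.248], [0.478, -0.073]]
tin []
top knob exp [271.4 284.6] [(0.73, [267.3, 285.7])]
lid exp [224. 229.] [289. 340.] [(0.55, [225.0, 228.5, 291.5, 342.3])]
stack [354.5 275.1 379.4 299.7]
stack [355.2 274.2 380.7 299.4]
stack [355.8 273.1 382.1 299. ]
stack [356.6 272.1 383.5 298.7]
cup 0.69 [356.2, 272.8, 380.2, 300.2]
small_carton [[0.434, 0.036]]
offcut [[0.747, -0.166], [0.655, -0.094], [0.476, -0.085]]
sanding_block [[0.648, 0.445]]
wood_glue [[0.702, -0.325]]
tin [(0.35, [221.6, 228.0, 294.1, 340.3])]
```

The lid is shut, the four cups are nested on the stand, the bystanders are where they were, and the tin is no longer visible because it is inside the closed case. I'm handing in.

```bash
python3 -c "
from cell import arm
print(arm.sign_off())"
```

```text
the job is handed in; nothing more can be done
None
```

I handed the job in at about 64 s: the four cups present (cup b was absent) are nested on the stand, the tin last showed upright in the case before I shut the lid over it, and the bystanders have not moved; sign-off returned no verdict.

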